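Sort the tool parts into the assembly bins

ROBOT

A 6-joint arm with a two-finger parallel gripper is mounted at the origin on the work surface. World frame = base frame: x ahead of the robot, y to its left, z up, the work surface at z = 0. Lengths are in m, angles in degrees, forces in N, time in s.
With the tool pointing down it reaches from about 0.4 to 0.825 m from the base axis. Payload 7 kg.
Tool frame: the origin (TCP) lies midway between the tips of the shut fingers; the grasp point (between the pads) lies 19 mm behind it; z points along the fingers, y is the line along which they close (so a half turn about z gives the same grasp; the last joint's range is limited). The gripper opens to 88 mm and grips with 3 to 60 N. Pads are 19 mm wide; open, the fingers measure 130 mm over their backs; the gripper's body (78 mm by 193 mm) begins 47 mm behind the grasp point.
Start: joints at [-53.91, 20.546, 0.682, 0, -70.136, -16.507], TCP at [0.226, -0.636, 0.227] pointing down, gripper open.
Joint ranges: [-176.03, 176.03], [-82.01, 121.73], [-58.28, 71.71], [-173.87, 95.51], [-174.79, -0.11], [-173.66, 173.66]. Speed limits (degrees/s): [136.94, 136.94, 172.46, 180, 180, 180].

INTERFACE

Orientations are given as [roll, pitch, yaw] about the fixed x, y, z axes, in that order (R = Rz(yaw) Ry(pitch) Rx(roll)).
In Python, from plant import ctrl gives the robot as it stands. The module is installed in compiled form; this text tells all that it offers.
- The arm moves only by the tool send_rows, never from a script. Its argument "plan" is a list that holds one entry, the list of rows, each a list of 6 numbers: the shift along the tool's x, y, z in fractions of the full range, 1 being 80 cm, then the turn, a rotation vector about the tool's x, y, z in normalised numbers (1 is 180 degrees). A call has 1 to 8 rows; each row is the pose to reach, as a shift and turn from the pose commanded when the call began, along the tool's axes at that moment; what a row does not reach only later rows make up. A row lasts 1/12 s, in which the tool goes at most 41.7 mm and 7.16 degrees, less where a joint would pass 70% of its speed; a pose out of reach is approached as far as the arm can. A shift or turn number past 1, either way, is cut back to 1. A call with a gripper value outside its range is refused whole. "fingers" is the opening, from 0 (shut) to 1 (fully open), set as the call begins (left out, the last holds). The fingers move at their own pace and stop on an object; the grip force is fixed at half the most. Time passes only in rows, so rows that repeat a pose let the fingers close. It gives the time, the measured TCP pose, the force, the opening and the grip force at its end, in the units of the state.
- ctrl.get_obs(): the state, without advancing time (a new reading comes with each control period).
- ctrl.snapshot(name): name is "scene" or "top"; returns a dict with "img" (480x640x3 uint8, red, green, blue), "K" (3x3 intrinsics, pixels), "pose" (4x4, takes a point from camera to world coordinates). Camera axes: x right, y down, z forward; pixel columns grow to the right and rows downward; lengths in m; the calibration is good to about 2 mm. A picture is of the moment at which its call begins. There is no depth.
- ctrl.close_job(): hands the job in; it is judged then, once.
The state is a dict: "clock": time; "joint_pos": joint angles; "qvel": joint speeds; "tau": joint torques, N m; "tool_pos": TCP position; "orientation": TCP orientation; "force": force on the tool from outside, world axes, zero at the start; "moment": the same for the moment, N m; "opening": finger opening in m; "gripper_force": force on a finger pad.
Only numpy, scipy, OpenCV 4.12 (cv2) and the standard library are available. Lean on these libraries where they do the work, as an engineer would, in place of code of your own. Each camera call takes 0.05 s, during which the arm holds its last target. There are 200 camera calls.

TASK

Sort the five loose parts on the bench into the yellow bins whose plates show them: both collars, both trigger levers and the steel ball. The ball must first be pushed along the curved track, round the bend and down into the seat at its exit gap, and only then be lifted out. Leave all parts lying still inside their bins, and do not knock over or shove aside the little oil bottle.

Things in the scene. Friction and masses are not known exactly. Their poses are not given: they have to be found in the camera images.
- ball: Solid steel ball, 40 mm across, about 0.26 kg, free to roll, at the start in the straight leg of the track. Origin: the ball's centre (it turns as it rolls).
- collar1: Loose dark steel shaft collar lying flat: a ring, outside 46 mm, hole 24 mm, 16 mm high. Origin: centre of its underside, z up. The two collars are alike.
- collar2: Loose dark steel shaft collar lying flat: a ring, outside 46 mm, hole 24 mm, 16 mm high. Origin: centre of its underside, z up. The two collars are alike.
- lever1: Loose dark steel trigger lever lying flat: a bar 70 mm long (its y), 16 mm wide (its x), 14 mm high, with a round boss 22 mm across and 18 mm high centred 24 mm from the middle towards its +y end. Origin: centre of the bar's underside, z up. Grasp it by the 16 mm width at the middle. The two levers are alike.
- lever2: Loose dark steel trigger lever lying flat: a bar 70 mm long (its y), 16 mm wide (its x), 14 mm high, with a round boss 22 mm across and 18 mm high centred 24 mm from the middle towards its +y end. Origin: centre of the bar's underside, z up. Grasp it by the 16 mm width at the middle. The two levers are alike.
- bin_ball: Fixed yellow open bin for the ball: 140 (x) x 130 (y) x 45 mm high, walls and floor 4 mm. Origin: centre of its underside. A white plate (its x 70 to 120 mm) along the +x rim, at rim height, on the side away from the robot, shows what goes in: a black solid disc 40 mm across. The three bins differ only in these plates.
- bin_collar: Fixed yellow open bin for the collars: 140 (x) x 130 (y) x 45 mm high, walls and floor 4 mm. Origin: centre of its underside. A white plate (its x 70 to 120 mm) along the +x rim, at rim height, on the side away from the robot, shows what goes in: a black ring 44 mm across. The three bins differ only in these plates.
- bin_lever: Fixed yellow open bin for the levers: 140 (x) x 130 (y) x 45 mm high, walls and floor 4 mm. Origin: centre of its underside. A white plate (its x 70 to 120 mm) along the +x rim, at rim height, on the side away from the robot, shows what goes in: a black bar 70 mm long with a round boss. The three bins differ only in these plates.
- track: Fixed slick J-shaped ball track, black walls, white floor. Origin on the bench mid-footprint; mm in its frame: floor z 6, walls to z 38, 44 apart. Centre line: y -50 along +x (end x -104; ball starts at x -42 to -8), from x -10 left round (-10,20), radius 70, to (60,20), then +y to the seat at (60,50), 4 deep. Walls end at y 28: fingers fit at the ball's -x and +x sides. End stop y 76, z 22.
- oil: Small white oil bottle with red cap, loose, standing upright: 30 mm across, 65 mm high. Not part of the job, to be left standing where it is. Origin: centre of its underside, z up.
Mind the look-alikes: they are no part of the job. What is shaped like the collar2 but purple is not meant.

How it is judged (in metres and radians):
On the way, in this order (a step that is already met when the one before it is completed fails the run):
1. the ball rolls round the bend of the track, down in the channel (x of ball in the frame of track between 0.015 and 0.075 m and y of ball in the frame of track between -0.06 and -0.005 m and z of ball in the frame of track below 0.032 m), for 0.05 s.
2. the ball lies in the seat at the exit gap (within 8 mm of its centre) (x of ball in the frame of track between 0.052 and 0.068 m and y of ball in the frame of track between 0.042 and 0.058 m and z of ball in the frame of track below 0.026 m), for 0.2 s.
At the end, for the whole second after the job is handed in: Ball in the ball bin, both collars in the collar bin, both levers in the lever bin: each part's origin inside the bin's walls and below its rim (no more than 30 mm above the bin's underside, 34 mm for the ball's centre), all at rest; oil bottle upright (x of ball in the frame of bin_ball between -0.066 and 0.066 m and y of ball in the frame of bin_ball between -0.061 and 0.061 m and z of ball in the frame of bin_ball below 0.034 m and linear speed of each of ball, collar1, collar2, lever1, lever2 below 0.04 m/s and x of collar1 in the frame of bin_collar between -0.066 and 0.066 m and y of collar1 in the frame of bin_collar between -0.061 and 0.061 m and z of each of collar1, collar2 in the frame of bin_collar below 0.03 m and x of collar2 in the frame of bin_collar between -0.066 and 0.066 m and y of collar2 in the frame of bin_collar between -0.061 and 0.061 m and x of lever1 in the frame of bin_lever between -0.066 and 0.066 m and y of lever1 in the frame of bin_lever between -0.061 and 0.061 m and z of each of lever1, lever2 in the frame of bin_lever below 0.03 m and x of lever2 in the frame of bin_lever between -0.066 and 0.066 m and y of lever2 in the frame of bin_lever between -0.061 and 0.061 m and angle between oil's own z axis and vertical below 0.2 rad); the robot touches nothing.
It fails at once if the oil bottle is knocked over or shoved more than 40 mm (angle between oil's own z axis and vertical above 0.6 rad or distance of oil from where it was at the start of the episode above 0.04 m).
It also fails if it takes over 144 s, if anything falls off the work surface, if the arm or the gripper's body presses on something with over 40 N, if the wrist force passes 120 N, or if a joint passes its speed limit or range.

## Working session

There is one attempt and no reset: what is moved stays moved. The work goes in short steps, Python scripts to look and compute and a tool call to move; the robot and the scene stay as the last step left them, time stands still between calls to the robot, and variables do not carry over. Pictures are saved under pics/ and viewed, at most 14 in all, crops included, and the job is handed in when it is done.

Besides the shell and the picture viewer there is one more tool, called by a JSON object that holds its "fn" and its "kwargs". send_rows: Moves the arm, as the interface text tells. Its arguments: {"type":"object","properties":{"plan":{"type":"array","items":{"type":"array","items":{"type":"array","items":{"type":"number"}}}},"fingers":{"type":"number"}},"required":["plan"]}

```bash
mkdir -p pics; python3 - <<'E'
from plant import ctrl
import cv2,json,numpy as np
np.set_printoptions(precision=4,suppress=True)
for n in("scene","top"):
    s=ctrl.snapshot(n); cv2.imwrite(f"pics/{n}0.png",s["img"][:,:,::-1]); print(n,s["K"],s["pose"])
print(ctrl.get_obs())
E
```

```text
scene [[444.9119   0.     319.0006]
 [  0.     444.9119 235.5617]
 [  0.       0.       1.    ]] [[-0.7448  0.3465 -0.5703  1.0187]
 [ 0.6672  0.4043 -0.6257  0.5636]
 [ 0.0138 -0.8465 -0.5323  0.5714]
 [ 0.      0.      0.      1.    ]]
top [[455.0605   0.     329.0381]
 [  0.     455.0605 238.3854]
 [  0.       0.       1.    ]] [[-0.0268 -0.9888  0.1472  0.3518]
 [-0.9995  0.0244 -0.018   0.0016]
 [ 0.0142 -0.1476 -0.9889  0.8331]
 [ 0.      0.      0.      1.    ]]
{'clock': 0.1, 'joint_pos': array([-53.9066,  20.5894,   0.6393,  -0.0178, -70.1353, -16.5066]), 'qvel': array([ 0.0189, -0.0211, -0.0208,  0.0155, -0.0093,  0.0065]), 'tau': array([ -0.0014, -58.4163,  29.3751,   7.0156,   0.0102,  -0.0001]), 'tool_pos': array([ 0.2261, -0.6355,  0.2257]), 'orientation': array([ 179.9134,   -0.0083, -160.4192]), 'force': array([ 0.6805, -0.1875,  0.2089]), 'moment': array([-0.0177, -0.0092, -0.0001]), 'gripper_force': 0.0, 'opening': 0.08774902613247529}
```

View pics/scene0.png

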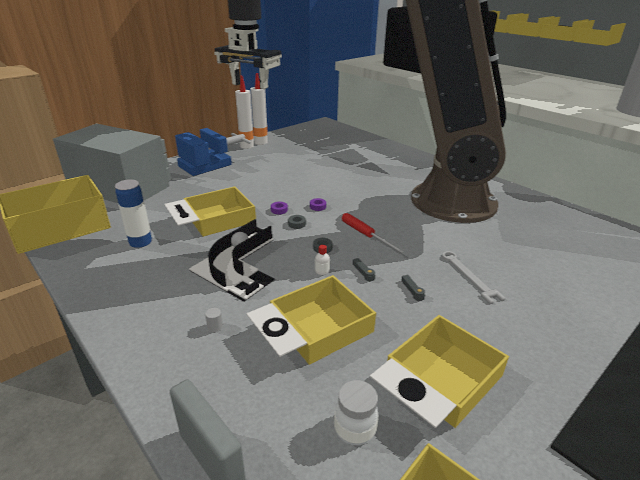

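View pics/top0.png

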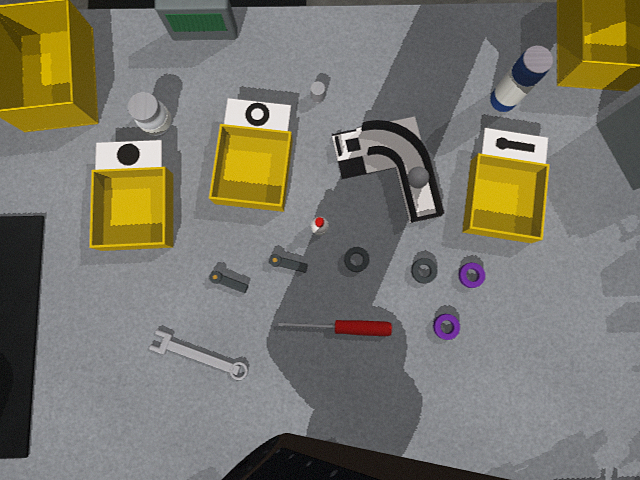

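The scene view shows the track around (235,255), collars at (297,221) and (323,244), levers at (364,269) and (413,287), and oil at (322,261). In the top view the ball is at (418,177) and the collars are at (356,259) and (424,269). The levers are at (289,262) and (229,279), oil is at (319,225), and the bins are at (130,205) ball, (250,165) collar and (508,195) lever. Next I'll zoom in for accurate points.

```bash
cat > h.py <<'E'
import cv2,numpy as np,pickle
np.set_printoptions(precision=4,suppress=True)
def snap(n):
    from plant import ctrl
    return ctrl.snapshot(n)
def ray(s,u,v):
    d=s["pose"][:3,:3]@np.linalg.solve(s["K"],[u,v,1.]); return s["pose"][:3,3],d/np.linalg.norm(d)
def onz(s,u,v,z):
    o,d=ray(s,u,v); return o+d*(z-o[2])/d[2]
def tri(s1,p1,s2,p2):
    o1,d1=ray(s1,*p1);o2,d2=ray(s2,*p2)
    t=np.linalg.lstsq(np.c_[d1,-d2],o2-o1,rcond=None)[0]
    a,b=o1+t[0]*d1,o2+t[1]*d2; return (a+b)/2,np.linalg.norm(a-b)
def proj(s,P):
    q=s["pose"][:3,:3].T@(np.asarray(P)-s["pose"][:3,3]); q=s["K"]@q; return q[:2]/q[2]
E
python3 - <<'E'
from h import *
S=snap("scene");T=snap("top");pickle.dump((S,T),open("s0.pkl","wb"))
def comps(s,name,m,lo,hi):
    n,_,st,c=cv2.connectedComponentsWithStats(m.astype(np.uint8))
    for i in range(1,n):
        if lo<st[i,4]<hi: print(name,c[i],st[i])
for nm,s in(("top",T),("scene",S)):
    hsv=cv2.cvtColor(s["img"],cv2.COLOR_RGB2HSV);H,Sa,V=cv2.split(hsv)
    comps(s,nm+" yellow",(H>20)&(H<35)&(Sa>120)&(V>60),800,20000)
    comps(s,nm+" dark",(V<75)&(Sa<80),60,3000)
    comps(s,nm+" red",((H<8)|(H>172))&(Sa>150)&(V>90),10,2000)
    comps(s,nm+" white",(V>200)&(Sa<40),60,4000)
a=T["img"][105:305,200:500,::-1];cv2.imwrite("pics/tc.png",cv2.resize(a,None,fx=2.66,fy=2.66,interpolation=cv2.INTER_CUBIC))
a=S["img"][195:305,185:435,::-1];cv2.imwrite("pics/sc.png",cv2.resize(a,None,fx=3.2,fy=3.2,interpolation=cv2.INTER_CUBIC))
E
```

```text
top yellow [46.3329 66.1266] [    0     0    98   132 11670]
top yellow [598.1714  43.7725] [ 557    0   83   91 7346]
top yellow [250.9051 167.3826] [ 209  124   84   88 6017]
top yellow [505.9554 198.2797] [ 462  153   88   90 6388]
top yellow [131.179  208.5269] [  89  167   84   84 6665]
top dark [120.6285   3.9489] [ 87   0  68  10 568]
top dark [258.3398   6.8713] [226   0  81  39 668]
top dark [628.1558 137.6414] [607  96  33  94 937]
top dark [256.937  114.0926] [246 103  23  23 270]
top dark [407.0218 164.2864] [ 362  120   82  103 1882]
top dark [352.705  144.4388] [346 138  14  14 139]
top dark [513.8293 144.8815] [496 138  38  14 287]
top dark [127.7913 154.0609] [117 144  22  21 345]
top dark [353.5988 167.6925] [338 156  58  24 491]
top dark [355.892  259.2207] [342 247  28  26 426]
top dark [289.5804 263.6224] [269 254  39  19 286]
top dark [423.3918 270.2612] [411 258  26  25 291]
top dark [229.3915 281.5574] [210 271  38  22 235]
top dark [295.8689 461.1079] [ 223  433  149   47 2707]
top dark [372.665 469.165] [360 451  30  29 200]
top dark [394.9421 466.7749] [377 
[... 1646 characters left out ...]
31]
scene dark [274.8554 327.2169] [263 318  25  19 249]
scene dark [411.4461 389.0934] [398 378  28  23 482]
scene red [257.0351  81.8246] [255  73   5  16  57]
scene red [241.6984  84.3333] [240  76   5  16  63]
scene red [357.361  224.2939] [342 213  32  24 313]
scene red [322.403  248.9701] [319 245   8  10  67]
scene white [545.2074 105.0983] [505  97  86  18 458]
scene white [632.9855 126.8116] [623 124  17   7  69]
scene white [181.5957 211.6109] [166 200  33  24 329]
scene white [264.4232 314.4184] [247 304  40  27 423]
scene white [274.975  325.7625] [270 322  11   9  80]
scene white [286.3735 340.7858] [263 322  44  33 565]
scene white [414.5298 392.1663] [ 371  359   85   67 1678]
```

View pics/tc.png

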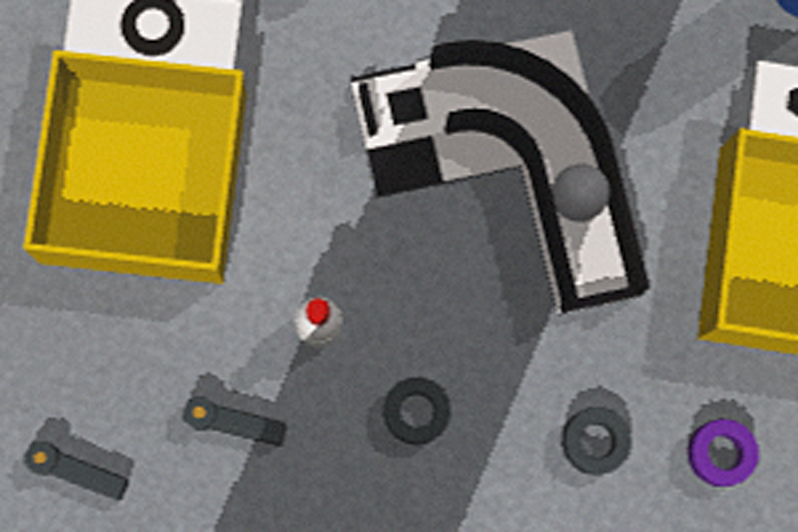

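View pics/sc.png

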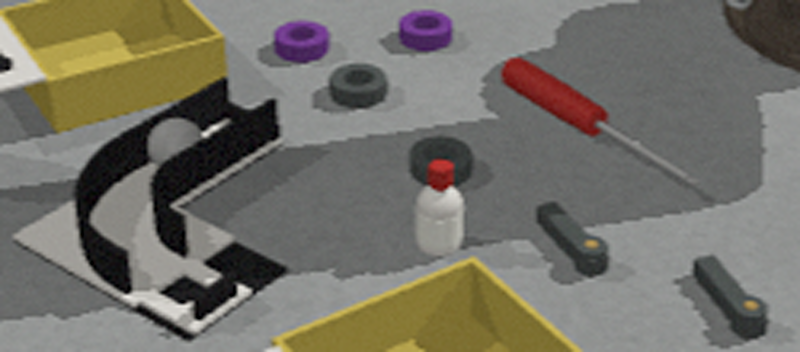

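The top crop shows the bend in the track, the ball at crop (580,193), the dark seat square at (405,105) and the end stop at (370,108). The straight leg ends with a closed end near (605,300). Lever bosses (orange dots) are at (198,412) and (40,458), and the collars are at (417,411) and (596,440). The scene crop shows the same parts, with the oil bottle close to collar (441,160).

```bash
cat > m.py <<'E'
from h import *
S,T=pickle.load(open("s0.pkl","rb"))
t=lambda x,y:(200+(x+.5)/2.66-.5,105+(y+.5)/2.66-.5)
c=lambda x,y:(185+(x+.5)/3.2-.5,195+(y+.5)/3.2-.5)
P={'ball':(t(580,193),c(175,143)),'seat':(t(406,106),c(205,296)),'collarA':(t(417,409),c(441,158)),'collarB':(t(596,438),c(358,81)),
'l1boss':(t(198,412),c(592,244)),'l1end':(t(278,427),c(548,208)),'l2boss':(t(40,458),c(752,303)),'l2end':(t(124,487),c(707,262)),
'plateball':((127.8,154.1),(411.4,389.1)),'platecol':((256.9,113.9),(275,325.9)),'plateleva':((513.8,144.9),(181.3,211.2)),'oilcap':((319,221),(322.5,248)),
'outercorner':(t(648,287),c(228,80)),'innercorner':(t(561,308),c(279,100)),'innerend':(t(447,122),c(176,255)),'outerend':(t(432,54),c(120,290)),'bluetop':((538,60),(129,186)),'smallcyl':((318,85),(213,313)),
'platecornerL':(t(376,195),c(287,270)),'platecornerR':(t(352,77),c(190,337)),'platecornerF':(t(572,31),c(14,237))}
for k,(a,b) in P.items():
    p,e=tri(T,a,S,b); print(k,p,"gap",round(e,4))
# orange dots
for n,s in(("top",T),("scene",S)):
    H,Sa,V=cv2.split(cv2.cvtColor(s["img"],cv2.COLOR_RGB2HSV))
    k,_,st,cc=cv2.connectedComponentsWithStats(((H>8)&(H<25)&(Sa>90)&(V>90)).astype(np.uint8))
    print(n,[(cc[i].round(1),st[i,4]) for i in range(1,k) if 2<st[i,4]<30 and 180<cc[i][0]<440 and 240<cc[i][1]<300])
for n,q in {'bc':[(52,50),(243,70),(222,282),(24,247)]}.items():
    print(n,[onz(T,*t(*p),.045) for p in q])
H,Sa,V=cv2.split(cv2.cvtColor(T["img"],cv2.COLOR_RGB2HSV))
Y=((H>20)&(H<35)&(Sa>120)&(V>60)).astype(np.uint8)
for f in((250,167),(505,198),(131,208)):
    k,l=cv2.connectedComponents(Y); r=cv2.minAreaRect(np.argwhere(l==l[f[1],f[0]])[:,::-1].astype(np.float32)); print(f,r)
E
python3 m.py
```

```text
ball [ 0.5821 -0.1798  0.0271] gap 0.003
seat [ 0.6504 -0.0584  0.002 ] gap 0.0123
collarA [ 0.4363 -0.0625  0.011 ] gap 0.0008
collarB [ 0.4134 -0.1837  0.0126] gap 0.0012
l1boss [0.4376 0.0856 0.0184] gap 0.0019
l1end [0.4257 0.033  0.0135] gap 0.0005
l2boss [0.409  0.1916 0.0193] gap 0.001
l2end [0.3876 0.1385 0.0095] gap 0.0025
plateball [0.6306 0.3419 0.0458] gap 0.0021
platecol [0.7013 0.1115 0.0471] gap 0.0021
plateleva [ 0.633  -0.3536  0.0447] gap 0.0011
oilcap [0.4977 0.0038 0.0604] gap 0.0006
outercorner [ 0.5116 -0.2186  0.0355] gap 0.0014
innercorner [ 0.5013 -0.1616  0.0387] gap 0.0074
innerend [ 0.6413 -0.0918  0.0083] gap 0.0022
outerend [ 0.6901 -0.0819  0.0112] gap 0.0001
bluetop [ 0.7392 -0.3594  0.1443] gap 0.0037
smallcyl [0.7586 0.0011 0.0355] gap 0.0037
platecornerL [ 0.5909 -0.04    0.001 ] gap 0.0019
platecornerR [ 0.6773 -0.0245  0.0029] gap 0.0003
platecornerF [ 0.7089 -0.185   0.0036] gap 0.0005
top [(array([274.4, 259.5]), np.int32(19)), (array([214.7, 276.6]), np.int32(18))]
scene [(array([369.4, 270.8]), np.int32(8)), (array([326.2, 278.4]), np.int32(5)
[... 357 characters left out ...]
294.1, 294.9]), np.int32(8)), (array([351.2, 294. ]), np.int32(4)), (array([287.7, 296. ]), np.int32(3)), (array([341., 295.]), np.int32(3)), (array([354.7, 298.2]), np.int32(6)), (array([357.7, 297. ]), np.int32(3)), (array([275.7, 299. ]), np.int32(3)), (array([290.2, 299.8]), np.int32(4))]
bc [array([0.6845, 0.1806, 0.045 ]), array([0.6675, 0.0508, 0.045 ]), array([0.5204, 0.0669, 0.045 ]), array([0.5473, 0.198 , 0.045 ])]
(250, 167) ((250.54617309570312, 167.1307830810547), (75.78521728515625, 81.4908218383789), 7.125016689300537)
(505, 198) ((506.4122314453125, 197.97421264648438), (80.53176879882812, 82.93840026855469), 6.911227226257324)
(131, 208) ((130.5, 208.5), (83.0, 83.0), 90.0)
```

```bash
cat > fit.py <<'E'
from m import *
print("----")
O=lambda x,y,z:onz(T,*t(x,y),z/1e3)[:2]
pairs=[(O(648,287,38),(-104,-79)),(O(561,308,38),(-104,-21)),(O(352,77,3),(96,82)),(O(572,31,3),(96,-82)),(O(447,122,38),(34.5,28)),(O(432,54,38),(85.5,28)),
(tri(T,*[P['platecornerR'][0]],S,P['platecornerR'][1])[0][:2],(96,82)),(tri(T,P['platecornerF'][0],S,P['platecornerF'][1])[0][:2],(96,-82)),(tri(T,P['outercorner'][0],S,P['outercorner'][1])[0][:2],(-104,-79))]
A=np.array([p for p,_ in pairs]);B=np.array([q for _,q in pairs])/1e3
a0,b0=A.mean(0),B.mean(0);H=(B-b0).T@(A-a0);yaw=np.arctan2(H[0,1]-H[1,0],H[0,0]+H[1,1])
R=np.array([[np.cos(yaw),-np.sin(yaw)],[np.sin(yaw),np.cos(yaw)]]);o=a0-R@b0
print("yaw",np.degrees(yaw),"o",o);print(((A-o)@R-B)*1e3)
for n,p in{'seat z2':O(406,106,2),'stop z22':O(370,108,22),'ball26':O(580,193,26),'patch':O(405,165,6)}.items(): print(n,(p-o)@R*1e3)
for n,q in{'seat':(60,50,2),'leg':(-55,-50,38),'ball':(-20,-50,26)}.items():
    w=o+R@np.array(q[:2])/1e3;print(n,w)
np.savez("trk",yaw=yaw,o=o)
E
python3 fit.py | sed -n '/----/,$p'
```

```text
----
yaw 10.378516275210437 o [ 0.5992 -0.1218]
[[ 0.5084 -0.3385]
 [-1.5128  2.4168]
 [-1.5776 -0.5678]
 [ 0.5241  0.0512]
 [ 1.981  -0.0537]
 [ 0.7825 -0.5864]
 [-1.6321 -0.4607]
 [ 0.4831  0.011 ]
 [ 0.4433 -0.472 ]]
seat z2 [65.7293 47.9155]
stop z22 [62.4716 75.7412]
ball26 [-27.92 -52.99]
patch [21.9162 58.4958]
seat [ 0.6492 -0.0618]
leg [ 0.5541 -0.1808]
ball [ 0.5885 -0.1745]
```

Track fit residuals are about 2 mm (yaw 10.4°, origin (0.599, -0.122)). I'll plan the approach and the ball push.

```bash
cat > p.py <<'E'
from h import *
k=np.load("trk.npz");ty=float(k["yaw"]);to=k["o"];TR=np.array([[np.cos(ty),-np.sin(ty)],[np.sin(ty),np.cos(ty)]]);TD=np.degrees(ty)
def trk(x,y): return to+TR@(np.array([x,y])/1e3)
def cur():
    from plant import ctrl
    o=ctrl.get_obs();p=o["tool_pos"];print("now",o["clock"],p,o["orientation"],"op",o["opening"],"gf",o["gripper_force"],"F",o["force"])
    return (*p,o["orientation"][2])
def rel(a,b):
    "cm in tool axes (pointing down) and turn about tool z"
    c,s=np.cos(np.radians(a[3])),np.sin(np.radians(a[3])); d=np.array(b[:3])-a[:3]
    dy=(b[3]-a[3]+180)%360-180
    return np.round([100*(c*d[0]+s*d[1]),100*(s*d[0]-c*d[1]),-100*d[2],-dy],2)
def plan(calls,a=None):
    a=a or cur()
    for i,call in enumerate(calls):
        for b in call: print(i,rel(a,b))
        a=call[-1]
E
python3 - <<'E'
from p import *
y0=TD-90; s=trk(-75,-50); z=.017
arc=lambda th:(*(trk(-10+70*np.cos(np.radians(th)),20+70*np.sin(np.radians(th)))),z,th+TD)
a=cur()
plan([[((a[0]+s[0])/2,(a[1]+s[1])/2,.2,-120)],[(*s,.12,y0)],[(*s,z,y0)],[(*trk(x,-50),z,y0) for x in np.linspace(-67,-10,8)],
 [arc(th) for th in np.linspace(-84,-42,7)],[arc(th) for th in np.linspace(-36,-6,6)]],a)
E
```

```text
now 0.2 [ 0.2261 -0.6357  0.226 ] [ 179.9388   -0.0083 -160.421 ] op 0.08720940260496927 gf 0.0 F [ 0.1231 -0.1481  0.1954]
0 [-22.08  16.09   2.6  -40.42]
1 [-27.25  -2.07   8.   -40.38]
2 [ 0.  -0.  10.3 -0. ]
3 [ 0.  -0.8 -0.  -0. ]
3 [ 0.   -1.61 -0.   -0.  ]
3 [ 0.   -2.43 -0.   -0.  ]
3 [ 0.   -3.24 -0.   -0.  ]
3 [ 0.   -4.06 -0.   -0.  ]
3 [ 0.   -4.87 -0.   -0.  ]
3 [ 0.   -5.69 -0.   -0.  ]
3 [ 0.  -6.5 -0.  -0. ]
4 [-0.04 -0.73 -0.   -6.  ]
4 [ -0.18  -1.57  -0.   -13.  ]
4 [ -0.42  -2.39  -0.   -20.  ]
4 [ -0.76  -3.18  -0.   -27.  ]
4 [ -1.2   -3.91  -0.   -34.  ]
4 [ -1.72  -4.59  -0.   -41.  ]
4 [ -2.32  -5.2   -0.   -48.  ]
5 [-0.04 -0.73 -0.   -6.  ]
5 [ -0.15  -1.46  -0.   -12.  ]
5 [ -0.34  -2.16  -0.   -18.  ]
5 [ -0.61  -2.85  -0.   -24.  ]
5 [ -0.94  -3.5   -0.   -30.  ]
5 [ -1.34  -4.11  -0.   -36.  ]
```

Units first: shifts go in shares of 80 cm and turns go in shares of 180 degrees. So -22.1 cm is -0.2763, 16.1 cm is 0.2013, -40.4 degrees is -0.2244.

{"fn": "send_rows", "kwargs": {"fingers": 0, "plan": [[[-0.2763,0.2013,0.0325,0,0,-0.2244],[-0.2763,0.2013,0.0325,0,0,-0.2244],[-0.2763,0.2013,0.0325,0,0,-0.2244],[-0.2763,0.2013,0.0325,0,0,-0.2244],[-0.2763,0.2013,0.0325,0,0,-0.2244],[-0.2763,0.2013,0.0325,0,0,-0.2244],[-0.2763,0.2013,0.0325,0,0,-0.2244],[-0.2763,0.2013,0.0325,0,0,-0.2244]]]}}

```text
clock: 0.87
tool_pos: [0.3825, -0.4067, 0.2003]
orientation: [180.0, 0.0, -119.8]
force: [-1.7, -0.5, 0.6]
opening: 0.0399
gripper_force: 0.0
```

Scaled: -27.2 cm is -0.34, 8 cm is 0.1, -40.4 degrees is -0.2244.

{"fn": "send_rows", "kwargs": {"plan": [[[-0.34,-0.0263,0.1,0,0,-0.2244],[-0.34,-0.0263,0.1,0,0,-0.2244],[-0.34,-0.0263,0.1,0,0,-0.2244],[-0.34,-0.0263,0.1,0,0,-0.2244],[-0.34,-0.0263,0.1,0,0,-0.2244],[-0.34,-0.0263,0.1,0,0,-0.2244],[-0.34,-0.0263,0.1,0,0,-0.2244],[-0.34,-0.0263,0.1,0,0,-0.2244]]]}}

```text
clock: 1.53
tool_pos: [0.5368, -0.1815, 0.1186]
orientation: [179.9, 0.0, -79.4]
force: [0.2, -0.0, 0.7]
opening: 0.0006
gripper_force: 0.0
```

```bash
python3 - <<'E'
from p import *
cur(); s=trk(-75,-50); plan([[(*s,.05,TD-90)],[(*s,.017,TD-90)]])
T=snap("top");S=snap("scene");pickle.dump((S,T),open("s1.pkl","wb"))
a=np.hstack([S["img"][190:310,180:340],T["img"][100:220,320:480]])[:,:,::-1];cv2.imwrite("pics/a1.png",cv2.resize(a,None,fx=2.5,fy=2.5,interpolation=cv2.INTER_CUBIC))
E
```

```text
now 1.5333 [ 0.5368 -0.1815  0.1186] [179.914    0.033  -79.4022] op 0.0005639844031761015 gf 0.0 F [ 0.2473 -0.0046  0.6829]
now 1.5333 [ 0.5368 -0.1815  0.1186] [179.914    0.033  -79.4022] op 0.0005639844031761015 gf 0.0 F [ 0.2473 -0.0046  0.6829]
0 [0.25 0.29 6.86 0.22]
1 [ 0.  -0.   3.3 -0. ]
```

View pics/a1.png

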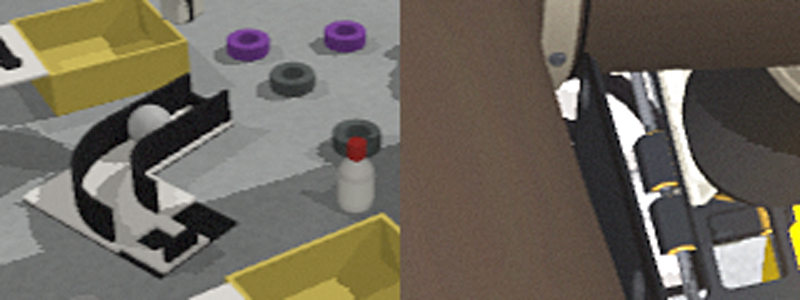

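The scene half shows the ball in the leg at crop (150,122) and the fingertips above the leg's start at (180,10). The top view is blocked by the arm. Descending.

Scaled: 6.8 cm is 0.085, 3 cm is 0.0375, 0.2 degrees is 0.0011.

{"fn": "send_rows", "kwargs": {"plan": [[[0.0031,0.0038,0.0375,0,0,0.0011],[0.0031,0.0038,0.085,0,0,0.0011],[0.0031,0.0038,0.085,0,0,0.0011],[0.0031,0.0038,0.085,0,0,0.0011]]]}}

```text
clock: 1.97
tool_pos: [0.5303, -0.1893, 0.0518]
orientation: [179.8, 0.0, -79.9]
force: [0.4, 0.6, 1.2]
opening: 0.0005
gripper_force: 0.0
```

```bash
python3 - <<'E'
from p import *
a=cur();S=snap("scene");c=proj(S,trk(-50,-50).tolist()+[.03]);u,v=(c-[60,45]).astype(int)
print("tip in track",(np.array(a[:2])-to)@TR*1e3)
cv2.imwrite("pics/a2.png",cv2.resize(S["img"][v:v+90,u:u+120,::-1],None,fx=4,fy=4,interpolation=cv2.INTER_CUBIC))
E
```

```text
now 1.9667 [ 0.5303 -0.1893  0.0518] [179.7572   0.0333 -79.9039] op 0.0005267176921157101 gf 0.0 F [0.4006 0.5764 1.173 ]
tip in track [-79.8884 -54.0145]
```

View pics/a2.png

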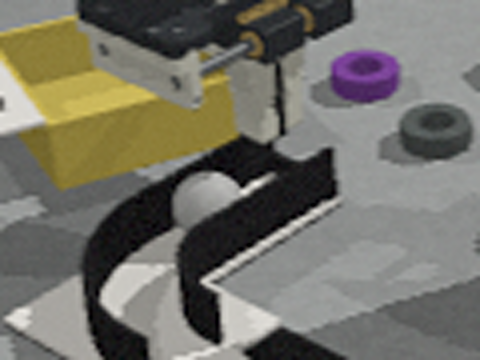

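The picture shows the fingertips above the leg's rear half, left of its near end, with the ball ahead at crop (207,198). I'll settle, then correct.

{"fn": "send_rows", "kwargs": {"plan": [[[0,0,0,0,0,0],[0,0,0,0,0,0],[0,0,0,0,0,0]]]}}

```text
clock: 2.27
tool_pos: [0.5333, -0.1884, 0.0544]
orientation: [-179.8, -0.0, -79.8]
force: [-0.2, -0.5, 0.1]
opening: 0.0003
gripper_force: 0.0
```

```bash
python3 - <<'E'
from p import *
s=trk(-75,-50);y0=TD-90; plan([[(*s,.05,y0)],[(*s,.017,y0)]]);print(np.r_[s,y0])
E
```

```text
now 2.2667 [ 0.5333 -0.1884  0.0544] [-179.8365   -0.0385  -79.8227] op 0.0003052993898072907 gf 0.0 F [-0.2129 -0.5415  0.0579]
0 [-0.37 -0.18  0.44 -0.2 ]
1 [ 0.  -0.   3.3 -0. ]
[  0.5344  -0.1844 -79.6215]
```

Scaled: 3.7 cm is 0.0463, -0.37 cm is -0.0046, -0.2 degrees is -0.0011.

{"fn": "send_rows", "kwargs": {"plan": [[[-0.0046,-0.0023,0.005,0,0,-0.0011],[-0.0046,-0.0023,0.025,0,0,-0.0011],[-0.0046,-0.0023,0.0463,0,0,-0.0011],[-0.0046,-0.0023,0.0463,0,0,-0.0011],[-0.0046,-0.0023,0.0463,0,0,-0.0011],[-0.0046,-0.0023,0.0463,0,0,-0.0011]]]}}

```text
clock: 2.77
tool_pos: [0.5339, -0.1841, 0.0163]
orientation: [-180.0, -0.0, -79.6]
force: [0.3, 0.3, 0.4]
opening: 0.0003
gripper_force: 0.0
```

```bash
python3 - <<'E'
from p import *
a=cur();print("tip in track",(np.array(a[:2])-to)@TR*1e3)
S=snap("scene");c=proj(S,trk(-50,-50).tolist()+[.03]);u,v=(c-[60,45]).astype(int)
cv2.imwrite("pics/a3.png",cv2.resize(S["img"][v:v+90,u:u+120,::-1],None,fx=4,fy=4,interpolation=cv2.INTER_CUBIC))
E
```

```text
now 2.7667 [ 0.5339 -0.1841  0.0163] [-179.9659   -0.0197  -79.5862] op 0.00031822038549753713 gf 0.0 F [0.3018 0.3479 0.4259]
tip in track [-75.4447 -49.5882]
```

View pics/a3.png

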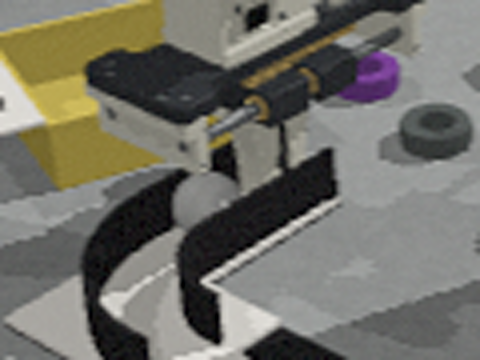

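The fingers are down in the channel behind the ball (crop (205,198)) with no contact force. Pushing along the leg and the bend.

Scaled: -6.5 cm is -0.0813, -5.7 cm is -0.0713.

{"fn": "send_rows", "kwargs": {"plan": [[[0,-0.01,0,0,0,0],[0,-0.02,0,0,0,0],[0,-0.03,0,0,0,0],[0,-0.0413,0,0,0,0],[0,-0.0513,0,0,0,0],[0,-0.0613,0,0,0,0],[0,-0.0713,0,0,0,0],[0,-0.0813,0,0,0,0]]]}}

```text
clock: 3.48
tool_pos: [0.5978, -0.1723, 0.0153]
orientation: [180.0, 0.0, -79.6]
force: [-2.2, 0.8, 1.3]
opening: 0.0007
gripper_force: 0.8
```

Scaled: -5.2 cm is -0.065, -4.6 cm is -0.0575, -48 degrees is -0.2667.

{"fn": "send_rows", "kwargs": {"plan": [[[-0.0005,-0.0091,0,0,0,-0.0333],[-0.0023,-0.0196,0,0,0,-0.0722],[-0.0053,-0.03,0,0,0,-0.1111],[-0.0095,-0.04,0,0,0,-0.15],[-0.015,-0.0488,0,0,0,-0.1889],[-0.0213,-0.0575,0,0,0,-0.2278],[-0.0288,-0.065,0,0,0,-0.2667]]]}}

```text
clock: 4.07
tool_pos: [0.645, -0.1405, 0.0154]
orientation: [180.0, 0.0, -31.3]
force: [-0.4, -1.5, 1.3]
opening: 0.0007
gripper_force: 0.6
```

Scaled: -4.1 cm is -0.0513, -1.5 cm is -0.0188, -36 degrees is -0.2.

{"fn": "send_rows", "kwargs": {"plan": [[[-0.0005,-0.0091,0,0,0,-0.0333],[-0.0019,-0.0188,0,0,0,-0.0667],[-0.0043,-0.0275,0,0,0,-0.1],[-0.0075,-0.0356,0,0,0,-0.1333],[-0.0118,-0.0438,0,0,0,-0.1667],[-0.0168,-0.0513,0,0,0,-0.2],[-0.0168,-0.0513,0,0,0,-0.2]]]}}

```text
clock: 4.65
tool_pos: [0.6551, -0.0975, 0.0155]
orientation: [180.0, -0.0, 4.7]
force: [-0.0, -0.5, -0.3]
opening: 0.0003
gripper_force: 0.2
```

```bash
python3 - <<'E'
from p import *
a=cur();print("tip in track",(np.array(a[:2])-to)@TR*1e3)
S=snap("scene");c=proj(S,trk(30,0).tolist()+[.03]);u,v=(c-[70,55]).astype(int)
cv2.imwrite("pics/a4.png",cv2.resize(S["img"][v:v+100,u:u+140,::-1],None,fx=4,fy=4,interpolation=cv2.INTER_CUBIC))
E
```

```text
now 4.65 [ 0.6551 -0.0975  0.0155] [179.9955  -0.023    4.7171] op 0.000291019610462506 gf 0.2415909804403782 F [-0.0181 -0.4516 -0.2799]
tip in track [59.3826 13.8294]
```

View pics/a4.png

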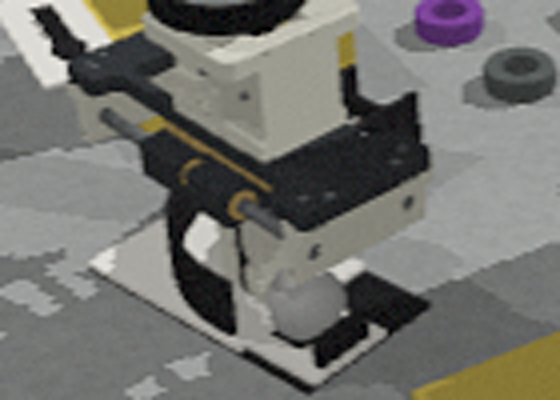

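The ball sits at the end of the track in front of the stop, at crop (307,300), with the fingers behind it. I'll lift, turn the tool so it closes along track x, and measure the ball.

Scaled: -9.5 cm is -0.1188, -3.6 cm is -0.045, 35 degrees is 0.1944.

{"fn": "send_rows", "kwargs": {"fingers": 1, "plan": [[[0,0.0063,-0.0375,0,0,0],[0,0.0063,-0.075,0,0,0],[0,0.0063,-0.1125,0,0,0],[-0.0038,-0.045,-0.1188,0,0,0.0389],[-0.0038,-0.045,-0.1188,0,0,0.0778],[-0.0038,-0.045,-0.1188,0,0,0.1167],[-0.0038,-0.045,-0.1188,0,0,0.1556],[-0.0038,-0.045,-0.1188,0,0,0.1944]]]}}

```text
clock: 5.37
tool_pos: [0.6489, -0.0629, 0.1108]
orientation: [-180.0, -0.0, -31.2]
force: [0.7, -0.2, 0.2]
opening: 0.0483
gripper_force: 0.0
```

Scaled: 49.3 degrees is 0.2739.

{"fn": "send_rows", "kwargs": {"plan": [[[0,0,0,0,0,0.2739],[0,0,0,0,0,0.2739],[0,0,0,0,0,0.2739],[0,0,0,0,0,0.2739],[0,0,0,0,0,0.2739],[0,0,0,0,0,0.2739],[0,0,0,0,0,0.2739],[0,0,0,0,0,0.2739]]]}}

```text
clock: 6.03
tool_pos: [0.6487, -0.0633, 0.1105]
orientation: [180.0, 0.0, -80.4]
force: [0.5, 0.6, 0.1]
opening: 0.0878
gripper_force: 0.0
```

{"fn": "send_rows", "kwargs": {"plan": [[[0,0,0,0,0,0],[0,0,0,0,0,0],[0,0,0,0,0,0]]]}}

```text
clock: 6.28
tool_pos: [0.6487, -0.063, 0.1106]
orientation: [-180.0, 0.0, -79.8]
force: [-0.2, 1.0, -0.8]
opening: 0.0875
gripper_force: 0.0
```

```bash
python3 - <<'E'
from p import *
s=trk(60,50);plan([[(*s,.05,TD-90)],[(*s,.010,TD-90)]])
S=snap("scene");T=snap("top");c=proj(S,[*s,.022]);u,v=(c-[60,50]).astype(int);print("expect ball px",(c-[u,v])*5)
c2=proj(T,[*s,.022]);u2,v2=(c2-[60,50]).astype(int)
cv2.imwrite("pics/a5.png",cv2.resize(S["img"][v:v+100,u:u+140,::-1],None,fx=5,fy=5,interpolation=cv2.INTER_CUBIC))
E
```

```text
now 6.2833 [ 0.6487 -0.063   0.1106] [-179.9971    0.0015  -79.8311] op 0.08754229318571728 gf 0.0 F [-0.2232  1.0163 -0.84  ]
0 [-0.11 -0.07  6.06 -0.21]
1 [ 0. -0.  4. -0.]
expect ball px [303.021  252.3745]
```

View pics/a5.png

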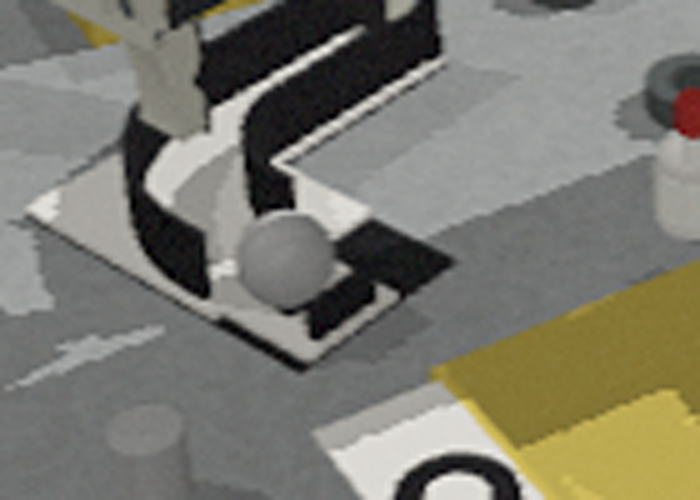

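The ball is at crop (287,260), about 3 px from where I expected it, in front of the stop. I'll convert this to track coordinates and check whether it is seated.

```bash
python3 - <<'E'
from p import *
S=snap("scene");c=proj(S,[*trk(60,50),.022]);u,v=(c-[60,50]).astype(int)
for z in(.022,.026):
    w=onz(S,u+287.5/5-.5,v+260.5/5-.5,z);print(z,w,(w[:2]-to)@TR*1e3)
S0,T0=pickle.load(open("s0.pkl","rb"))
w=onz(S0,185+175.5/3.2-.5,195+143.5/3.2-.5,.026);print("start ball via scene",(w[:2]-to)@TR*1e3)
for q,uv in{'plateR':(190,337),'F':(14,237)}.items():
    w=onz(S0,185+uv[0]/3.2-.5,195+uv[1]/3.2-.5,.003);print(q,(w[:2]-to)@TR*1e3)
E
```

```text
0.022 [ 0.6567 -0.0634  0.022 ] [67.0924 47.0527]
0.026 [ 0.6593 -0.0588  0.026 ] [70.507  51.0676]
start ball via scene [-28.064  -57.0678]
plateR [94.2679 81.2159]
F [ 95.9351 -83.721 ]
```

Scaled: -32.6 cm is -0.4075, -10 cm is -0.125.

{"fn": "send_rows", "kwargs": {"plan": [[[-0.05,0.0063,-0.0625,0,0,0],[-0.4075,0.0538,-0.125,0,0,0],[-0.4075,0.0538,-0.125,0,0,0],[-0.4075,0.0538,-0.125,0,0,0],[-0.4075,0.0538,-0.125,0,0,0],[-0.4075,0.0538,-0.125,0,0,0],[-0.4075,0.0538,-0.125,0,0,0],[-0.4075,0.0538,-0.125,0,0,0]]]}}

```text
clock: 7.1
tool_pos: [0.5537, 0.2352, 0.2074]
orientation: [-180.0, 0.0, -79.9]
force: [1.4, 0.4, 0.3]
opening: 0.0877
gripper_force: 0.0
```

```bash
python3 - <<'E'
from p import *
cur();T=snap("top");S=snap("scene");pickle.dump((S,T),open("s2.pkl","wb"))
c=proj(T,[*trk(10,0),.02]);u,v=(c-[80,60]).astype(int);print(u,v)
a=cv2.resize(T["img"][v:v+120,u:u+160,::-1],None,fx=5,fy=5,interpolation=cv2.INTER_CUBIC)
cv2.imwrite("pics/a6.png",a)
E
```

```text
now 7.1 [0.5537 0.2352 0.2074] [-179.9702    0.0166  -79.877 ] op 0.08774581673204883 gf 0.0 F [1.4163 0.4346 0.2658]
304 104
```

View pics/a6.png

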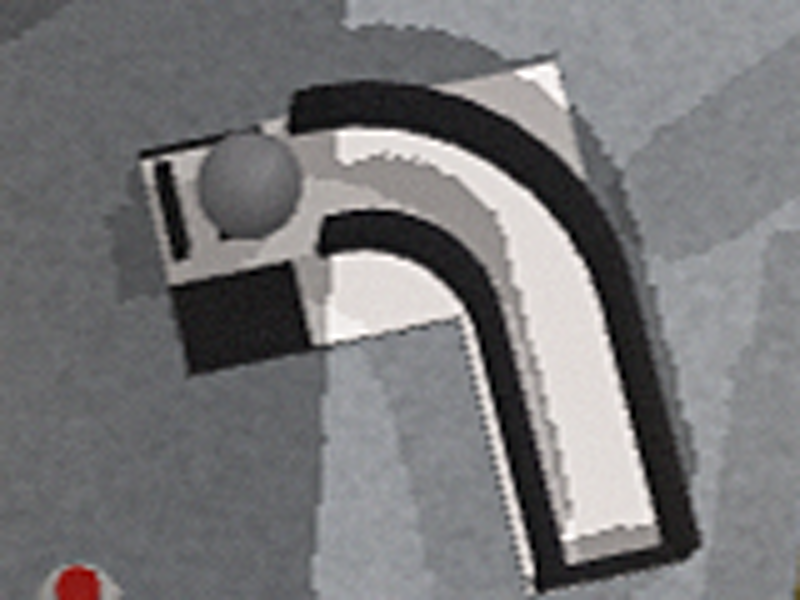

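The top view shows the ball at crop (250,187), the stop bar centred at (172,210), and the wall ends at (295,112) and (322,235). The ball sits on the exit leg's centre line. I'll refine with two views.

```bash
python3 - <<'E'
from p import *
S,T=pickle.load(open("s2.pkl","rb"))
g=lambda x,y:(304+(x+.5)/5-.5,104+(y+.5)/5-.5)
f=lambda w:np.round((w[:2]-to)@TR*1e3,1)
for n,(x,y,z) in{'ball22':(250,187,22),'stopctr':(172,210,22),'wallendOut':(294,112,38),'wallendIn':(320,235,38),'outer channel edge leg':(640,450,38),'inner ch edge leg':(525,420,38),
 'inner ch edge exit':(330,212,38),'outer ch edge exit':(298,132,38),'legcornerO':(698,545,38),'legcornerI':(540,592,38),'plateF':(557,57,6),'floorcornO':(660,540,6),'plateR':(140,155,6)}.items():
    print(n,f(onz(T,*g(x,y),z/1e3)))
# ball contour in both views
for n,s,c0 in(('top',T,g(250,187)),('scene',S,None)):
    if c0 is None: c0=proj(s,[.655,-.063,.022])
    u,v=np.round(c0).astype(int); im=cv2.cvtColor(s["img"],cv2.COLOR_RGB2GRAY)[v-14:v+15,u-14:u+15]
    im=cv2.resize(im,None,fx=4,fy=4,interpolation=cv2.INTER_CUBIC)
    h=cv2.HoughCircles(cv2.GaussianBlur(im,(0,0),2),cv2.HOUGH_GRADIENT,1,200,param1=60,param2=8,minRadius=33,maxRadius=48)
    x,y,r=h[0,0];q=((x+.5)/4-.5+u-14,(y+.5)/4-.5+v-14);print(n,q,r/4)
    if n=='top':qt=q
    else: w,e=tri(T,qt,s,q);print("ball",w,f(w),e)
E
```

```text
ball22 [65.1 46.9]
stopctr [62.2 77.3]
wallendOut [84.3 27.3]
wallendIn [36.4 28.2]
outer channel edge leg [-65.4 -67.1]
inner ch edge leg [-46.2 -29.1]
inner ch edge exit [44.2 22.7]
outer ch edge exit [76.5 27.5]
legcornerO [-103.5  -79.2]
legcornerI [-108.6  -19.7]
plateF [ 97.9 -82.2]
floorcornO [-94.  -75.6]
plateR [91.6 82.9]
top (np.float64(353.5), np.float64(140.75)) 10.75
scene (np.float64(240.75), np.float64(278.25)) 9.9
ball [ 0.6559 -0.0642  0.0217] [66.2 46.4] 0.0014935897509666064
```

Two views put the ball at (0.656,-0.064), z 21.7 mm. It is down in the seat, where the dark pocket was seen at the start. Going back to grasp it.

Scaled: 32.8 cm is 0.41, -5 cm is -0.0625.

{"fn": "send_rows", "kwargs": {"plan": [[[0.41,-0.0625,0.05,0,0,0],[0.41,-0.0625,0.05,0,0,0],[0.41,-0.0625,0.05,0,0,0],[0.41,-0.0625,0.05,0,0,0],[0.41,-0.0625,0.05,0,0,0],[0.41,-0.0625,0.05,0,0,0],[0.41,-0.0625,0.05,0,0,0],[0.41,-0.0625,0.05,0,0,0]]]}}

```text
clock: 7.87
tool_pos: [0.6612, -0.0824, 0.1664]
orientation: [-180.0, 0.0, -79.9]
force: [1.0, 0.7, -0.3]
opening: 0.0876
gripper_force: 0.0
```

Scaled: 11 cm is 0.1375, 9 cm is 0.1125.

{"fn": "send_rows", "kwargs": {"plan": [[[0,0,0.0375,0,0,0],[0,0,0.075,0,0,0],[0,0,0.1125,0,0,0],[0,0,0.1375,0,0,0],[0,0,0.1375,0,0,0],[0,0,0.1375,0,0,0],[0,0,0.1375,0,0,0]]]}}

```text
clock: 8.45
tool_pos: [0.6621, -0.0802, 0.0581]
orientation: [-179.9, -0.0, -79.9]
force: [-0.1, 0.3, -0.1]
opening: 0.0872
gripper_force: 0.0
```

```bash
python3 - <<'E'
from p import *
plan([[(.6559,-.0642,.009,TD-90)]])
S=snap("scene");u,v=(proj(S,[.655,-.063,.03])-[60,50]).astype(int)
cv2.imwrite("pics/a7.png",cv2.resize(S["img"][v:v+100,u:u+120,::-1],None,fx=4,fy=4,interpolation=cv2.INTER_CUBIC))
E
```

```text
now 8.45 [ 0.6621 -0.0802  0.0581] [-179.9014   -0.0343  -79.8833] op 0.0871633842625538 gf 0.0 F [-0.0742  0.2502 -0.1125]
0 [-1.68  0.33  4.91 -0.26]
```

View pics/a7.png

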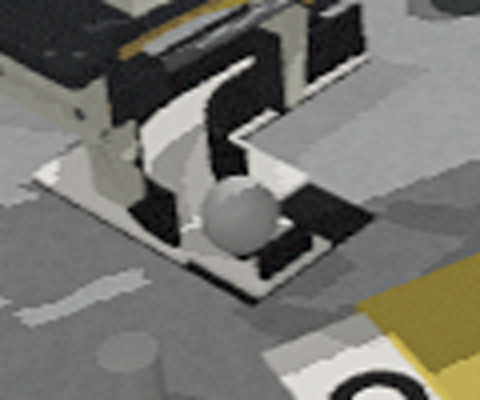

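The open fingers straddle the line of the exit leg but stand about 17 mm short of the ball (crop (240,215)). I'll correct, descend and grip.

Scaled: 4.9 cm is 0.0613, -1.7 cm is -0.0213, -0.2 degrees is -0.0011.

{"fn": "send_rows", "kwargs": {"plan": [[[-0.0213,0.0038,0,0,0,-0.0011],[-0.0213,0.0038,0,0,0,-0.0011],[-0.0213,0.0038,0,0,0,-0.0011],[-0.0213,0.0038,0.0313,0,0,-0.0011],[-0.0213,0.0038,0.0613,0,0,-0.0011],[-0.0213,0.0038,0.0613,0,0,-0.0011],[-0.0213,0.0038,0.0613,0,0,-0.0011],[-0.0213,0.0038,0.0613,0,0,-0.0011]]]}}

```text
clock: 9.17
tool_pos: [0.6562, -0.0639, 0.0092]
orientation: [-179.9, -0.0, -79.7]
force: [0.0, 0.2, 0.0]
opening: 0.0875
gripper_force: 0.0
```

{"fn": "send_rows", "kwargs": {"fingers": 0, "plan": [[[0,0,0,0,0,0],[0,0,0,0,0,0],[0,0,0,0,0,0],[0,0,0,0,0,0],[0,0,0,0,0,0],[0,0,0,0,0,0],[0,0,0,0,0,0],[0,0,0,0,0,0]]]}}

```text
clock: 9.83
tool_pos: [0.655, -0.0638, 0.0076]
orientation: [180.0, -0.0, -79.7]
force: [-0.9, -1.1, 1.3]
opening: 0.0398
gripper_force: 0.5
```

The opening stopped at 39.8 mm, so the ball is held. I'll locate the bins and plan the transport.

```bash
python3 - <<'E'
from p import *
S,T=pickle.load(open("s0.pkl","rb"))
pl={'ball':(.6306,.3419),'collar':(.7013,.1115),'lever':(.633,-.3536)}
px={'ball':(130.5,208.5),'collar':(250.5,167.1),'lever':(506.4,198)}
for k in pl:
    w=onz(T,*px[k],.03)[:2];d=np.array(pl[k])-w;n=np.linalg.norm(d);b=np.array(pl[k])-.095*d/n
    print(k,"mask ctr",w,"dist",n,"yaw",np.degrees(np.arctan2(d[1],d[0])),"bin",b)
plan([[(.655,-.064,.12,-79.7)],[(.535,.345,.12,-79.7)],[(.535,.345,.035,-79.7)]])
E
```

```text
ball mask ctr [0.5341 0.341 ] dist 0.09648602012283548 yaw 0.5457439783343442 bin [0.5356 0.341 ]
collar mask ctr [0.6061 0.1266] dist 0.09637638390847526 yaw -8.986226434648405 bin [0.6075 0.1263]
lever mask ctr [ 0.5376 -0.3376] dist 0.0967861815862348 yaw -9.542376370042176 bin [ 0.5393 -0.3379]
now 9.8333 [ 0.655  -0.0638  0.0076] [179.9894  -0.0006 -79.7156] op 0.03976256254685478 gf 0.543776950753454 F [-0.8527 -1.0822  1.3172]
0 [  0.02   0.01 -11.24  -0.02]
1 [-42.39   4.49  -0.    -0.  ]
2 [ 0.  -0.   8.5 -0. ]
```

Scaled: -12 cm is -0.15, -9 cm is -0.1125.

{"fn": "send_rows", "kwargs": {"plan": [[[0,0,0,0,0,0],[0,0,0,0,0,0],[0,0,-0.0375,0,0,0],[0,0,-0.075,0,0,0],[0,0,-0.1125,0,0,0],[0,0,-0.15,0,0,0],[0,0,-0.15,0,0,0],[0,0,-0.15,0,0,0]]]}}

```text
clock: 10.5
tool_pos: [0.6561, -0.0635, 0.1296]
orientation: [-179.8, 0.0, -79.7]
force: [-0.3, 0.1, -2.7]
opening: 0.0386
gripper_force: 30.0
```

Scaled: -32 cm is -0.4, -28 cm is -0.35.

{"fn": "send_rows", "kwargs": {"plan": [[[-0.05,0.0063,0,0,0,0],[-0.1,0.0125,0,0,0,0],[-0.15,0.0188,0,0,0,0],[-0.2,0.025,0,0,0,0],[-0.25,0.0313,0,0,0,0],[-0.3,0.0375,0,0,0,0],[-0.35,0.0438,0,0,0,0],[-0.4,0.05,0,0,0,0]]]}}

```text
clock: 11.17
tool_pos: [0.5567, 0.2451, 0.1258]
orientation: [179.8, -0.1, -79.7]
force: [1.3, -0.4, -2.5]
opening: 0.0384
gripper_force: 30.0
```

Scaled: -10.4 cm is -0.13, -8 cm is -0.1.

{"fn": "send_rows", "kwargs": {"plan": [[[-0.05,0.0025,0,0,0,0],[-0.1,0.0038,0,0,0,0],[-0.13,0.0063,0,0,0,0],[-0.13,0.0063,0,0,0,0],[-0.13,0.0063,0,0,0,0],[-0.13,0.0063,0,0,0,0]]]}}

```text
clock: 11.67
tool_pos: [0.5342, 0.3446, 0.1259]
orientation: [179.9, -0.1, -79.7]
force: [0.8, -0.7, -2.2]
opening: 0.0383
gripper_force: 30.0
```

```bash
python3 - <<'E'
from p import *
plan([[(.535,.341,.014,-79.7)]])
E
```

```text
now 11.6667 [0.5342 0.3446 0.1259] [179.8523  -0.0958 -79.7017] op 0.038296857814120504 gf 29.999591410160065 F [ 0.7569 -0.7075 -2.2458]
0 [ 0.37 -0.01 11.19 -0.  ]
```

Lower, release, then raise. The next pick is lever2, so I'll compute lever and collar poses next.

Scaled: 11 cm is 0.1375, 10.5 cm is 0.1313.

{"fn": "send_rows", "kwargs": {"plan": [[[0.0038,0,0.0375,0,0,0],[0.0038,0,0.075,0,0,0],[0.0038,0,0.1125,0,0,0],[0.0038,0,0.1313,0,0,0],[0.0038,0,0.1375,0,0,0],[0.0038,0,0.1375,0,0,0],[0.0038,0,0.1375,0,0,0]]]}}

```text
clock: 12.25
tool_pos: [0.5364, 0.3419, 0.0182]
orientation: [-180.0, -0.0, -79.8]
force: [0.8, -0.2, -1.1]
opening: 0.0382
gripper_force: 30.0
```

{"fn": "send_rows", "kwargs": {"fingers": 0.65, "plan": [[[0,0,0,0,0,0],[0,0,0,0,0,0],[0,0,0,0,0,0],[0,0,0,0,0,0],[0,0,0,0,0,0]]]}}

```text
clock: 12.67
tool_pos: [0.536, 0.3428, 0.0185]
orientation: [-179.9, 0.0, -79.7]
force: [0.6, 0.4, -0.3]
opening: 0.0566
gripper_force: 0.0
```

Scaled: -12 cm is -0.15, -9 cm is -0.1125.

{"fn": "send_rows", "kwargs": {"plan": [[[0,0,-0.0375,0,0,0],[0,0,-0.075,0,0,0],[0,0,-0.1125,0,0,0],[0,0,-0.15,0,0,0],[0,0,-0.15,0,0,0],[0,0,-0.15,0,0,0]]]}}

```text
clock: 13.17
tool_pos: [0.5366, 0.3435, 0.1403]
orientation: [-179.8, 0.2, -79.7]
force: [0.1, -0.5, -1.0]
opening: 0.0566
gripper_force: 0.0
```

```bash
python3 - <<'E'
from p import *
cur()
S,T=pickle.load(open("s0.pkl","rb"))
# levers: direction from orange boss dots (z18) and dark mask principal axis
Hh,Sa,V=cv2.split(cv2.cvtColor(T["img"],cv2.COLOR_RGB2HSV))
for n,dt,ds,e in(('l1',(274.4,259.5),(369.4,270.8),(.4257,.033)),('l2',(214.7,276.6),(419.1,289.9),(.3876,.1385))):
    b,g=tri(T,dt,S,ds);u,v=np.round(dt).astype(int)
    d=b[:2]-np.array(e);d/=np.linalg.norm(d);print(n,"boss",b,g,"mid",b[:2]-.024*d,"len boss-end",np.linalg.norm(b[:2]-e),"axis deg",np.degrees(np.arctan2(d[1],d[0])))
from plant import ctrl
o=ctrl.get_obs();print(o["joint_pos"])
E
```

```text
now 13.1667 [0.5366 0.3435 0.1403] [-179.7749    0.1719  -79.699 ] op 0.056612816176322245 gf 0.0 F [ 0.0534 -0.4936 -0.9544]
l1 boss [0.4377 0.085  0.0184] 0.0020183429174990635 mid [0.4323 0.0617] len boss-end 0.05341198192908648 axis deg 76.96286008442665
l2 boss [0.4098 0.1915 0.0183] 0.001839437711018668 mid [0.4005 0.1694] len boss-end 0.057459073760323554 axis deg 67.31869602394985
[ 50.1543  20.5609 -11.1641   0.0145 -57.992  -39.8613]
```

Lever1 mid is at (0.432,0.062) with axis 77°, and lever2 mid at (0.4005,0.1694) with axis 67°. The boss tops measure 18.3 mm, which agrees with the text.

```bash
python3 - <<'E'
from p import *
plan([[(.4005,.1694,.10,-112.7)]])
E
```

```text
now 13.1667 [0.5366 0.3435 0.1403] [-179.7749    0.1719  -79.699 ] op 0.056612816176322245 gf 0.0 F [ 0.0534 -0.4936 -0.9544]
0 [14.69 16.5   4.03 33.  ]
```

Scaled: 16.5 cm is 0.2063, 14.7 cm is 0.1838, 33 degrees is 0.1833.

{"fn": "send_rows", "kwargs": {"fingers": 0.5, "plan": [[[0.1838,0.2063,0.0438,0,0,0.1833],[0.1838,0.2063,0.0438,0,0,0.1833],[0.1838,0.2063,0.0438,0,0,0.1833],[0.1838,0.2063,0.0438,0,0,0.1833],[0.1838,0.2063,0.0438,0,0,0.1833],[0.1838,0.2063,0.0438,0,0,0.1833],[0.1838,0.2063,0.0438,0,0,0.1833],[0.1838,0.2063,0.0438,0,0,0.1833]]]}}

```text
clock: 13.83
tool_pos: [0.3988, 0.1674, 0.1024]
orientation: [180.0, -0.0, -112.7]
force: [0.8, 0.3, 0.5]
opening: 0.0438
gripper_force: 0.0
```

{"fn": "send_rows", "kwargs": {"plan": [[[0,0,0,0,0,0],[0,0,0,0,0,0],[0,0,0,0,0,0]]]}}

```text
clock: 14.08
tool_pos: [0.4, 0.1689, 0.1024]
orientation: [180.0, -0.0, -112.7]
force: [-0.4, 0.3, -1.0]
opening: 0.0433
gripper_force: 0.0
```

```bash
python3 - <<'E'
from p import *
plan([[(.4005,.1694,.005,-112.7)]])
T=snap("top");S=snap("scene");w=[.5356,.342,.024]
cv2.imwrite("pics/b1.png",S["img"][:,:,::-1])
E
```

```text
now 14.0833 [0.4    0.1689 0.1024] [ 179.9949   -0.0188 -112.6985] op 0.043259294708476045 gf 0.0 F [-0.4388  0.3026 -0.9653]
0 [-0.06 -0.03  9.74  0.  ]
```

Scaled: 9.7 cm is 0.1213, 8.5 cm is 0.1063.

{"fn": "send_rows", "kwargs": {"plan": [[[0,0,0.0375,0,0,0],[0,0,0.075,0,0,0],[0,0,0.1063,0,0,0],[0,0,0.1213,0,0,0],[0,0,0.1213,0,0,0],[0,0,0.1213,0,0,0]]]}}

```text
clock: 14.68
tool_pos: [0.3994, 0.1682, 0.0052]
orientation: [180.0, -0.1, -112.7]
force: [0.3, 0.5, 0.2]
opening: 0.0438
gripper_force: 0.0
```

{"fn": "send_rows", "kwargs": {"fingers": 0, "plan": [[[0,0,0,0,0,0],[0,0,0,0,0,0],[0,0,0,0,0,0],[0,0,0,0,0,0],[0,0,0,0,0,0],[0,0,0,0,0,0],[0,0,0,0,0,0],[0,0,0,0,0,0]]]}}

```text
clock: 15.35
tool_pos: [0.3998, 0.1687, 0.0062]
orientation: [-180.0, 0.1, -112.7]
force: [-1.8, 0.3, 6.9]
opening: 0.0153
gripper_force: 30.0
```

Scaled: -14 cm is -0.175, -12 cm is -0.15.

{"fn": "send_rows", "kwargs": {"plan": [[[0,0,-0.0375,0,0,0],[0,0,-0.075,0,0,0],[0,0,-0.1125,0,0,0],[0,0,-0.15,0,0,0],[0,0,-0.175,0,0,0],[0,0,-0.175,0,0,0]]]}}

```text
clock: 15.85
tool_pos: [0.4015, 0.1699, 0.1499]
orientation: [-179.8, 0.4, -112.7]
force: [-0.1, 0.6, -1.5]
opening: 0.0158
gripper_force: 30.0
```

```bash
python3 - <<'E'
from p import *
b=np.array([.5393,-.3379]);ya=np.radians(-9.5);R=np.array([[np.cos(ya),-np.sin(ya)],[np.sin(ya),np.cos(ya)]])
for dx in(-.025,.025): print(b+R@[dx,0])
t=b+R@[.025,0]
a=cur();m=((a[0]+t[0])/2,(a[1]+t[1])/2,.15,-106)
plan([[m],[(*t,.12,-99.5)],[(*t,.013,-99.5)]],a)
E
```

```text
[ 0.5146 -0.3338]
[ 0.564 -0.342]
now 15.85 [0.4015 0.1699 0.1499] [-179.8106    0.3898 -112.6708] op 0.015785868536138396 gf 29.999854266643524 F [-0.088   0.6033 -1.5197]
0 [ 20.49 -17.36  -0.01  -6.67]
1 [ 22.37 -14.87   3.    -6.5 ]
2 [-0.   0.  10.7 -0. ]
```

Lever2 is held (opening 15.8 mm). Carrying it to the lever bin.

Scaled: 20.5 cm is 0.2563, -17.4 cm is -0.2175, -6.7 degrees is -0.0372.

{"fn": "send_rows", "kwargs": {"plan": [[[0.2563,-0.2175,0,0,0,-0.0372],[0.2563,-0.2175,0,0,0,-0.0372],[0.2563,-0.2175,0,0,0,-0.0372],[0.2563,-0.2175,0,0,0,-0.0372],[0.2563,-0.2175,0,0,0,-0.0372],[0.2563,-0.2175,0,0,0,-0.0372],[0.2563,-0.2175,0,0,0,-0.0372],[0.2563,-0.2175,0,0,0,-0.0372]]]}}

```text
clock: 16.52
tool_pos: [0.4812, -0.0916, 0.1446]
orientation: [179.9, -0.1, -106.2]
force: [-0.1, -0.5, -1.4]
opening: 0.0156
gripper_force: 30.0
```

Scaled: 22.4 cm is 0.28, -14.9 cm is -0.1863, -6.5 degrees is -0.0361.

{"fn": "send_rows", "kwargs": {"plan": [[[0.28,-0.1863,0.0375,0,0,-0.0361],[0.28,-0.1863,0.0375,0,0,-0.0361],[0.28,-0.1863,0.0375,0,0,-0.0361],[0.28,-0.1863,0.0375,0,0,-0.0361],[0.28,-0.1863,0.0375,0,0,-0.0361],[0.28,-0.1863,0.0375,0,0,-0.0361],[0.28,-0.1863,0.0375,0,0,-0.0361],[0.28,-0.1863,0.0375,0,0,-0.0361]]]}}

```text
clock: 17.18
tool_pos: [0.5623, -0.3481, 0.1129]
orientation: [179.8, -0.0, -99.7]
force: [0.8, 0.5, -0.2]
opening: 0.0156
gripper_force: 30.0
```

{"fn": "send_rows", "kwargs": {"plan": [[[0,0,0,0,0,0],[0,0,0,0,0,0],[0,0,0,0,0,0]]]}}

```text
clock: 17.43
tool_pos: [0.5621, -0.3433, 0.1155]
orientation: [180.0, 0.0, -99.5]
force: [-0.5, 0.2, -0.6]
opening: 0.0152
gripper_force: 30.0
```

```bash
python3 - <<'E'
from p import *
plan([[(.564,-.342,.013,-99.5)]])
E
```

```text
now 17.4333 [ 0.5621 -0.3433  0.1155] [179.9751   0.0158 -99.4694] op 0.015152271004840295 gf 29.999860525131226 F [-0.5046  0.2464 -0.624 ]
0 [-0.16 -0.17 10.25  0.03]
```

Scaled: 10.2 cm is 0.1275, 8.5 cm is 0.1063.

{"fn": "send_rows", "kwargs": {"plan": [[[-0.0013,-0.0025,0.0375,0,0,0],[-0.0013,-0.0025,0.075,0,0,0],[-0.0013,-0.0025,0.1063,0,0,0],[-0.0013,-0.0025,0.1275,0,0,0],[-0.0013,-0.0025,0.1275,0,0,0],[-0.0013,-0.0025,0.1275,0,0,0],[-0.0013,-0.0025,0.1275,0,0,0]]]}}

```text
clock: 18.02
tool_pos: [0.5652, -0.3432, 0.0151]
orientation: [-179.9, -0.0, -99.5]
force: [-0.3, -0.1, -0.5]
opening: 0.0151
gripper_force: 30.0
```

{"fn": "send_rows", "kwargs": {"fingers": 0.3, "plan": [[[0,0,0,0,0,0],[0,0,0,0,0,0],[0,0,0,0,0,0],[0,0,0,0,0,0]]]}}

```text
clock: 18.35
tool_pos: [0.5648, -0.3439, 0.0145]
orientation: [-179.9, -0.0, -99.5]
force: [-0.0, -0.0, 0.3]
opening: 0.0262
gripper_force: 0.0
```

Scaled: -12 cm is -0.15, -9 cm is -0.1125.

{"fn": "send_rows", "kwargs": {"plan": [[[0,0,-0.0375,0,0,0],[0,0,-0.075,0,0,0],[0,0,-0.1125,0,0,0],[0,0,-0.15,0,0,0],[0,0,-0.15,0,0,0],[0,0,-0.15,0,0,0]]]}}

```text
clock: 18.85
tool_pos: [0.5657, -0.3442, 0.1364]
orientation: [-179.7, -0.0, -99.5]
force: [0.2, 0.2, -0.2]
opening: 0.0263
gripper_force: 0.0
```

```bash
python3 - <<'E'
from p import *
a=cur();e=np.radians(77);t=np.array([.4323,.0617])+.002*np.array([np.cos(e),np.sin(e)]);print(t)
m=((a[0]+t[0])/2,(a[1]+t[1])/2,.14,-101)
plan([[m],[(*t,.11,-103)],[(*t,.006,-103)]],a)
E
```

```text
now 18.85 [ 0.5657 -0.3442  0.1364] [-179.7209   -0.0358  -99.519 ] op 0.026296938498249205 gf 0.0 F [ 0.1863  0.1506 -0.1864]
[0.4327 0.0636]
0 [-19.01   9.93  -0.36   1.48]
1 [-18.75  10.42   3.     2.  ]
2 [-0.   0.  10.4  0. ]
```

Next, lever1.

Scaled: -19 cm is -0.2375, 9.9 cm is 0.1238, 1.5 degrees is 0.0083.

{"fn": "send_rows", "kwargs": {"fingers": 0.5, "plan": [[[-0.2375,0.1238,0,0,0,0.0083],[-0.2375,0.1238,0,0,0,0.0083],[-0.2375,0.1238,0,0,0,0.0083],[-0.2375,0.1238,0,0,0,0.0083],[-0.2375,0.1238,0,0,0,0.0083],[-0.2375,0.1238,0,0,0,0.0083],[-0.2375,0.1238,0,0,0,0.0083]]]}}

```text
clock: 19.43
tool_pos: [0.497, -0.1378, 0.1333]
orientation: [180.0, 0.0, -100.8]
force: [0.3, 0.0, 0.4]
opening: 0.0439
gripper_force: 0.0
```

Scaled: -18.7 cm is -0.2338, 10.4 cm is 0.13, 2 degrees is 0.0111.

{"fn": "send_rows", "kwargs": {"plan": [[[-0.2338,0.13,0.0375,0,0,0.0111],[-0.2338,0.13,0.0375,0,0,0.0111],[-0.2338,0.13,0.0375,0,0,0.0111],[-0.2338,0.13,0.0375,0,0,0.0111],[-0.2338,0.13,0.0375,0,0,0.0111],[-0.2338,0.13,0.0375,0,0,0.0111],[-0.2338,0.13,0.0375,0,0,0.0111],[-0.2338,0.13,0.0375,0,0,0.0111]]]}}

```text
clock: 20.1
tool_pos: [0.4319, 0.0635, 0.1032]
orientation: [180.0, -0.0, -102.9]
force: [0.8, 0.4, 0.4]
opening: 0.0437
gripper_force: 0.0
```

{"fn": "send_rows", "kwargs": {"plan": [[[0,0,0,0,0,0],[0,0,0,0,0,0],[0,0,0,0,0,0]]]}}

```text
clock: 20.35
tool_pos: [0.4322, 0.0623, 0.1035]
orientation: [180.0, -0.0, -103.1]
force: [0.0, 0.2, -0.4]
opening: 0.0436
gripper_force: 0.0
```

```bash
python3 - <<'E'
from p import *
plan([[(.4327,.0636,.006,-103)]])
E
```

```text
now 20.35 [0.4322 0.0623 0.1035] [ 179.9865   -0.0159 -103.141 ] op 0.043606844369565384 gf 0.0 F [ 0.0147  0.2081 -0.4113]
0 [-0.14 -0.02  9.75 -0.14]
```

Scaled: 9.7 cm is 0.1213, 8.5 cm is 0.1063.

{"fn": "send_rows", "kwargs": {"plan": [[[-0.0019,0,0.0375,0,0,0],[-0.0019,0,0.075,0,0,0],[-0.0019,0,0.1063,0,0,0],[-0.0019,0,0.1213,0,0,0],[-0.0019,0,0.1213,0,0,0],[-0.0019,0,0.1213,0,0,0]]]}}

```text
clock: 20.85
tool_pos: [0.4321, 0.064, 0.0063]
orientation: [179.9, -0.1, -103.1]
force: [0.0, 0.8, 0.4]
opening: 0.0434
gripper_force: 0.0
```

{"fn": "send_rows", "kwargs": {"fingers": 0, "plan": [[[0,0,0,0,0,0],[0,0,0,0,0,0],[0,0,0,0,0,0],[0,0,0,0,0,0],[0,0,0,0,0,0],[0,0,0,0,0,0],[0,0,0,0,0,0],[0,0,0,0,0,0]]]}}

```text
clock: 21.52
tool_pos: [0.4324, 0.0651, 0.0072]
orientation: [-180.0, 0.0, -103.0]
force: [-2.0, 0.3, 7.0]
opening: 0.0156
gripper_force: 29.9
```

Scaled: -14 cm is -0.175, -12 cm is -0.15.

{"fn": "send_rows", "kwargs": {"plan": [[[0,0,-0.0375,0,0,0],[0,0,-0.075,0,0,0],[0,0,-0.1125,0,0,0],[0,0,-0.15,0,0,0],[0,0,-0.175,0,0,0],[0,0,-0.175,0,0,0]]]}}

```text
clock: 22.02
tool_pos: [0.4345, 0.0661, 0.151]
orientation: [-179.7, 0.3, -103.0]
force: [-0.6, 0.5, -0.9]
opening: 0.0157
gripper_force: 29.9
```

```bash
python3 - <<'E'
from p import *
a=cur();t=(.5146,-.3338)
m=((a[0]+t[0])/2,(a[1]+t[1])/2,.145,-101)
plan([[m],[(*t,.12,-99.5)]],a)
E
```

```text
now 22.0167 [0.4345 0.0661 0.151 ] [-179.6612    0.2854 -102.9626] op 0.015666828537839097 gf 29.933077096939087 F [-0.5791  0.4586 -0.9315]
0 [18.59 -8.39  0.6  -1.96]
1 [18.86 -7.75  2.5  -1.5 ]
```

Scaled: 18.6 cm is 0.2325, -8.4 cm is -0.105, -2 degrees is -0.0111.

{"fn": "send_rows", "kwargs": {"plan": [[[0.2325,-0.105,0.0063,0,0,-0.0111],[0.2325,-0.105,0.0063,0,0,-0.0111],[0.2325,-0.105,0.0063,0,0,-0.0111],[0.2325,-0.105,0.0063,0,0,-0.0111],[0.2325,-0.105,0.0063,0,0,-0.0111],[0.2325,-0.105,0.0063,0,0,-0.0111],[0.2325,-0.105,0.0063,0,0,-0.0111]]]}}

```text
clock: 22.6
tool_pos: [0.4714, -0.1372, 0.1405]
orientation: [179.9, -0.0, -101.3]
force: [-0.5, 0.7, -1.2]
opening: 0.0158
gripper_force: 29.9
```

Scaled: 18.9 cm is 0.2363, -7.8 cm is -0.0975, -1.5 degrees is -0.0083.

{"fn": "send_rows", "kwargs": {"plan": [[[0.2363,-0.0975,0.0313,0,0,-0.0083],[0.2363,-0.0975,0.0313,0,0,-0.0083],[0.2363,-0.0975,0.0313,0,0,-0.0083],[0.2363,-0.0975,0.0313,0,0,-0.0083],[0.2363,-0.0975,0.0313,0,0,-0.0083],[0.2363,-0.0975,0.0313,0,0,-0.0083],[0.2363,-0.0975,0.0313,0,0,-0.0083],[0.2363,-0.0975,0.0313,0,0,-0.0083]]]}}

```text
clock: 23.27
tool_pos: [0.5123, -0.3346, 0.1158]
orientation: [179.9, 0.0, -99.5]
force: [0.1, 0.8, -0.5]
opening: 0.0157
gripper_force: 29.9
```

{"fn": "send_rows", "kwargs": {"plan": [[[0,0,0,0,0,0],[0,0,0,0,0,0],[0,0,0,0,0,0]]]}}

```text
clock: 23.52
tool_pos: [0.513, -0.3344, 0.1173]
orientation: [-179.9, 0.0, -99.4]
force: [0.0, 0.5, -0.5]
opening: 0.0155
gripper_force: 29.9
```

```bash
python3 - <<'E'
from p import *
plan([[(.5146,-.3338,.014,-99.5)]])
E
```

```text
now 23.5167 [ 0.513  -0.3344  0.1173] [-179.9473    0.0001  -99.4124] op 0.015529689961631071 gf 29.933176338672638 F [ 0.043   0.4655 -0.4904]
0 [-0.08 -0.15 10.33  0.09]
```

Scaled: 10.3 cm is 0.1288, 8.5 cm is 0.1063.

{"fn": "send_rows", "kwargs": {"plan": [[[-0.0013,-0.0019,0.0375,0,0,0],[-0.0013,-0.0019,0.075,0,0,0],[-0.0013,-0.0019,0.1063,0,0,0],[-0.0013,-0.0019,0.1288,0,0,0],[-0.0013,-0.0019,0.1288,0,0,0],[-0.0013,-0.0019,0.1288,0,0,0],[-0.0013,-0.0019,0.1288,0,0,0]]]}}

```text
clock: 24.1
tool_pos: [0.5149, -0.3346, 0.0147]
orientation: [-179.9, -0.0, -99.5]
force: [-0.2, 0.6, -0.5]
opening: 0.0158
gripper_force: 30.0
```

{"fn": "send_rows", "kwargs": {"fingers": 0.3, "plan": [[[0,0,0,0,0,0],[0,0,0,0,0,0],[0,0,0,0,0,0],[0,0,0,0,0,0]]]}}

```text
clock: 24.43
tool_pos: [0.5146, -0.335, 0.0144]
orientation: [-179.9, -0.0, -99.5]
force: [0.4, -0.5, 1.3]
opening: 0.0258
gripper_force: 0.0
```

Scaled: -11 cm is -0.1375, -9 cm is -0.1125.

{"fn": "send_rows", "kwargs": {"plan": [[[0,0,-0.0375,0,0,0],[0,0,-0.075,0,0,0],[0,0,-0.1125,0,0,0],[0,0,-0.1375,0,0,0],[0,0,-0.1375,0,0,0],[0,0,-0.1375,0,0,0]]]}}

```text
clock: 24.93
tool_pos: [0.5151, -0.3351, 0.1254]
orientation: [-179.8, -0.0, -99.5]
force: [0.2, -0.2, -1.2]
opening: 0.0264
gripper_force: 0.0
```

```bash
python3 - <<'E'
from p import *
plan([[(.4134,-.1837,.10,-90)]])
E
```

```text
now 24.9333 [ 0.5151 -0.3351  0.1254] [-179.7999   -0.0178  -99.5224] op 0.02643273191052245 gf 0.0 F [ 0.2291 -0.2034 -1.1534]
0 [-13.25  12.53   2.54  -9.52]
```

Scaled: -13.2 cm is -0.165, 12.5 cm is 0.1563, -9.5 degrees is -0.0528.

{"fn": "send_rows", "kwargs": {"fingers": 0.8, "plan": [[[-0.165,0.1563,0.025,0,0,-0.0528],[-0.165,0.1563,0.025,0,0,-0.0528],[-0.165,0.1563,0.025,0,0,-0.0528],[-0.165,0.1563,0.025,0,0,-0.0528],[-0.165,0.1563,0.025,0,0,-0.0528],[-0.165,0.1563,0.025,0,0,-0.0528],[-0.165,0.1563,0.025,0,0,-0.0528],[-0.165,0.1563,0.025,0,0,-0.0528]]]}}

```text
clock: 25.6
tool_pos: [0.4132, -0.1842, 0.1035]
orientation: [180.0, -0.0, -90.0]
force: [0.6, 0.4, -0.3]
opening: 0.0692
gripper_force: 0.0
```

{"fn": "send_rows", "kwargs": {"plan": [[[0,0,0,0,0,0],[0,0,0,0,0,0],[0,0,0,0,0,0]]]}}

```text
clock: 25.85
tool_pos: [0.413, -0.1846, 0.1033]
orientation: [180.0, -0.0, -90.1]
force: [0.4, -0.4, 0.5]
opening: 0.0703
gripper_force: 0.0
```

```bash
python3 - <<'E'
from p import *
plan([[(.4134,-.1837,.006,-90)]])
E
```

```text
now 25.85 [ 0.413  -0.1846  0.1033] [179.9627  -0.0004 -90.0812] op 0.07026665312900707 gf 0.0 F [ 0.3758 -0.4286  0.4693]
0 [-0.09 -0.04  9.73 -0.08]
```

Scaled: 9.7 cm is 0.1213, 8.5 cm is 0.1063.

{"fn": "send_rows", "kwargs": {"plan": [[[-0.0013,0,0.0375,0,0,0],[-0.0013,0,0.075,0,0,0],[-0.0013,0,0.1063,0,0,0],[-0.0013,0,0.1213,0,0,0],[-0.0013,0,0.1213,0,0,0],[-0.0013,0,0.1213,0,0,0]]]}}

```text
clock: 26.35
tool_pos: [0.4124, -0.1834, 0.0061]
orientation: [179.9, -0.0, -90.0]
force: [0.2, -1.2, 0.9]
opening: 0.07
gripper_force: 0.0
```

{"fn": "send_rows", "kwargs": {"fingers": 0, "plan": [[[0,0,0,0,0,0],[0,0,0,0,0,0],[0,0,0,0,0,0],[0,0,0,0,0,0],[0,0,0,0,0,0],[0,0,0,0,0,0],[0,0,0,0,0,0],[0,0,0,0,0,0]]]}}

```text
clock: 27.02
tool_pos: [0.4129, -0.1831, 0.0073]
orientation: [-180.0, -0.0, -90.0]
force: [-1.7, 1.1, 7.3]
opening: 0.0444
gripper_force: 30.1
```

Scaled: -14 cm is -0.175, -12 cm is -0.15.

{"fn": "send_rows", "kwargs": {"plan": [[[0,0,-0.0375,0,0,0],[0,0,-0.075,0,0,0],[0,0,-0.1125,0,0,0],[0,0,-0.15,0,0,0],[0,0,-0.175,0,0,0],[0,0,-0.175,0,0,0]]]}}

```text
clock: 27.52
tool_pos: [0.4154, -0.1833, 0.1512]
orientation: [-179.5, -0.0, -90.0]
force: [0.4, -0.4, -0.4]
opening: 0.0445
gripper_force: 30.1
```

```bash
python3 - <<'E'
from p import *
a=cur();t=(.6036,.0986);m=((a[0]+t[0])/2,(a[1]+t[1])/2,.145,-94)
plan([[m],[(*t,.13,-98)]],a)
E
```

```text
now 27.5167 [ 0.4154 -0.1833  0.1512] [-179.5369   -0.049   -89.9686] op 0.04446230126338355 gf 30.11207252042368 F [ 0.4346 -0.386  -0.4476]
0 [-14.09  -9.42   0.62   4.03]
1 [-14.72  -8.4    1.5    4.  ]
```

Scaled: -14.1 cm is -0.1763, -9.4 cm is -0.1175, 4 degrees is 0.0222.

{"fn": "send_rows", "kwargs": {"plan": [[[-0.1763,-0.1175,0.0063,0,0,0.0222],[-0.1763,-0.1175,0.0063,0,0,0.0222],[-0.1763,-0.1175,0.0063,0,0,0.0222],[-0.1763,-0.1175,0.0063,0,0,0.0222],[-0.1763,-0.1175,0.0063,0,0,0.0222],[-0.1763,-0.1175,0.0063,0,0,0.0222],[-0.1763,-0.1175,0.0063,0,0,0.0222]]]}}

```text
clock: 28.1
tool_pos: [0.5061, -0.0419, 0.1408]
orientation: [179.9, -0.0, -94.0]
force: [-0.8, -1.0, -2.0]
opening: 0.0442
gripper_force: 30.1
```

Scaled: -14.7 cm is -0.1838, -8.4 cm is -0.105, 4 degrees is 0.0222.

{"fn": "send_rows", "kwargs": {"plan": [[[-0.1838,-0.105,0.0188,0,0,0.0222],[-0.1838,-0.105,0.0188,0,0,0.0222],[-0.1838,-0.105,0.0188,0,0,0.0222],[-0.1838,-0.105,0.0188,0,0,0.0222],[-0.1838,-0.105,0.0188,0,0,0.0222],[-0.1838,-0.105,0.0188,0,0,0.0222],[-0.1838,-0.105,0.0188,0,0,0.0222],[-0.1838,-0.105,0.0188,0,0,0.0222]]]}}

```text
clock: 28.77
tool_pos: [0.6, 0.0971, 0.1266]
orientation: [180.0, -0.0, -98.1]
force: [-0.2, -0.3, -2.0]
opening: 0.0442
gripper_force: 30.1
```

{"fn": "send_rows", "kwargs": {"plan": [[[0,0,0,0,0,0],[0,0,0,0,0,0],[0,0,0,0,0,0]]]}}

```text
clock: 29.02
tool_pos: [0.6007, 0.0979, 0.1272]
orientation: [-180.0, 0.0, -98.1]
force: [-0.4, 0.5, -1.2]
opening: 0.0442
gripper_force: 30.1
```

```bash
python3 - <<'E'
from p import *
plan([[(.6036,.0986,.014,-98)]])
E
```

```text
now 29.0167 [0.6007 0.0979 0.1272] [-179.9698    0.0231  -98.0715] op 0.04415043916208059 gf 30.112431028392166 F [-0.3644  0.529  -1.1922]
0 [-0.11 -0.27 11.32 -0.07]
```

Lower, release, lift, then plan collar A.

Scaled: 11.2 cm is 0.14, 9 cm is 0.1125.

{"fn": "send_rows", "kwargs": {"plan": [[[-0.0013,-0.0038,0.0375,0,0,0],[-0.0013,-0.0038,0.075,0,0,0],[-0.0013,-0.0038,0.1125,0,0,0],[-0.0013,-0.0038,0.14,0,0,0],[-0.0013,-0.0038,0.14,0,0,0],[-0.0013,-0.0038,0.14,0,0,0],[-0.0013,-0.0038,0.14,0,0,0]]]}}

```text
clock: 29.6
tool_pos: [0.6046, 0.0993, 0.0159]
orientation: [-180.0, 0.0, -98.0]
force: [0.1, 0.1, -1.0]
opening: 0.0442
gripper_force: 30.5
```

{"fn": "send_rows", "kwargs": {"fingers": 0.65, "plan": [[[0,0,0,0,0,0],[0,0,0,0,0,0],[0,0,0,0,0,0],[0,0,0,0,0,0]]]}}

```text
clock: 29.93
tool_pos: [0.6044, 0.0994, 0.0156]
orientation: [-179.9, 0.0, -98.0]
force: [-0.2, -0.2, 0.4]
opening: 0.0566
gripper_force: 0.0
```

Scaled: -11 cm is -0.1375, -9 cm is -0.1125.

{"fn": "send_rows", "kwargs": {"plan": [[[0,0,-0.0375,0,0,0],[0,0,-0.075,0,0,0],[0,0,-0.1125,0,0,0],[0,0,-0.1375,0,0,0],[0,0,-0.1375,0,0,0],[0,0,-0.1375,0,0,0]]]}}

```text
clock: 30.43
tool_pos: [0.6048, 0.0997, 0.1265]
orientation: [-179.8, 0.1, -98.0]
force: [0.7, -0.2, -1.4]
opening: 0.0572
gripper_force: 0.0
```

```bash
python3 - <<'E'
from p import *
plan([[(.4363,-.0625,.10,-90)]])
E
```

```text
now 30.4333 [0.6048 0.0997 0.1265] [-179.8316    0.1221  -98.0127] op 0.057164735752253316 gf 0.0 F [ 0.6911 -0.1834 -1.421 ]
0 [18.41 14.42  2.65 -8.01]
```

Scaled: 18.4 cm is 0.23, 14.4 cm is 0.18, -8 degrees is -0.0444.

{"fn": "send_rows", "kwargs": {"fingers": 0.8, "plan": [[[0.23,0.18,0.0125,0,0,-0.0444],[0.23,0.18,0.0125,0,0,-0.0444],[0.23,0.18,0.0125,0,0,-0.0444],[0.23,0.18,0.0125,0,0,-0.0444],[0.23,0.18,0.0125,0,0,-0.0444],[0.23,0.18,0.0125,0,0,-0.0444],[0.23,0.18,0.0125,0,0,-0.0444],[0.23,0.18,0.0125,0,0,-0.0444]]]}}

```text
clock: 31.1
tool_pos: [0.4343, -0.0638, 0.1142]
orientation: [180.0, -0.0, -90.1]
force: [1.5, 0.6, 0.9]
opening: 0.0701
gripper_force: 0.0
```

{"fn": "send_rows", "kwargs": {"plan": [[[0,0,0,0,0,0],[0,0,0,0,0,0],[0,0,0,0,0,0]]]}}

```text
clock: 31.35
tool_pos: [0.4364, -0.0623, 0.1144]
orientation: [180.0, -0.0, -90.0]
force: [-0.2, -0.1, -0.3]
opening: 0.0703
gripper_force: 0.0
```

```bash
python3 - <<'E'
from p import *
plan([[(.4363,-.0625,.006,-90)]])
S=snap("scene");Hh,Sa,V=cv2.split(cv2.cvtColor(S["img"],cv2.COLOR_RGB2HSV))
n,_,st,c=cv2.connectedComponentsWithStats((((Hh<8)|(Hh>172))&(Sa>150)&(V>90)).astype(np.uint8))
print([(c[i].round(1),st[i,4]) for i in range(1,n) if 30<st[i,4]<120])
E
```

```text
now 31.35 [ 0.4364 -0.0623  0.1144] [179.9769  -0.0073 -89.9733] op 0.07028101550251954 gf 0.0 F [-0.1627 -0.0865 -0.2812]
0 [ 0.02  0.01 10.84  0.03]
[(array([257. ,  81.9]), np.int32(53)), (array([241.8,  84.6]), np.int32(60)), (array([322.1, 249.1]), np.int32(59))]
```

The oil cap is unmoved at (322,249). Grasping collar A.

Scaled: 10.8 cm is 0.135, 9 cm is 0.1125.

{"fn": "send_rows", "kwargs": {"plan": [[[0,0,0.0375,0,0,0],[0,0,0.075,0,0,0],[0,0,0.1125,0,0,0],[0,0,0.135,0,0,0],[0,0,0.135,0,0,0],[0,0,0.135,0,0,0]]]}}

```text
clock: 31.9
tool_pos: [0.4354, -0.0628, 0.006]
orientation: [179.8, -0.1, -90.0]
force: [-0.1, -0.4, 0.1]
opening: 0.0703
gripper_force: 0.0
```

{"fn": "send_rows", "kwargs": {"fingers": 0, "plan": [[[0,0,0,0,0,0],[0,0,0,0,0,0],[0,0,0,0,0,0],[0,0,0,0,0,0],[0,0,0,0,0,0],[0,0,0,0,0,0],[0,0,0,0,0,0],[0,0,0,0,0,0]]]}}

```text
clock: 32.57
tool_pos: [0.4362, -0.0628, 0.0074]
orientation: [-179.9, 0.0, -90.0]
force: [-2.5, 0.9, 8.9]
opening: 0.0443
gripper_force: 30.0
```

Scaled: -14 cm is -0.175, -12 cm is -0.15.

{"fn": "send_rows", "kwargs": {"plan": [[[0,0,-0.0375,0,0,0],[0,0,-0.075,0,0,0],[0,0,-0.1125,0,0,0],[0,0,-0.15,0,0,0],[0,0,-0.175,0,0,0],[0,0,-0.175,0,0,0]]]}}

```text
clock: 33.07
tool_pos: [0.4384, -0.0625, 0.1513]
orientation: [-179.5, 0.1, -90.0]
force: [0.8, -0.0, -1.5]
opening: 0.0442
gripper_force: 30.0
```

```bash
python3 - <<'E'
from p import *
a=cur();t=(.6114,.154);plan([[(*t,.145,-98)]],a)
E
```

```text
now 33.0667 [ 0.4384 -0.0625  0.1513] [-179.5349    0.0829  -89.9731] op 0.04422823096313153 gf 29.999779575155117 F [ 0.7845 -0.0181 -1.5286]
0 [-21.64 -17.31   0.63   8.03]
```

Scaled: -21.6 cm is -0.27, -17.3 cm is -0.2163, 8 degrees is 0.0444.

{"fn": "send_rows", "kwargs": {"plan": [[[-0.27,-0.2163,0.0075,0,0,0.0444],[-0.27,-0.2163,0.0075,0,0,0.0444],[-0.27,-0.2163,0.0075,0,0,0.0444],[-0.27,-0.2163,0.0075,0,0,0.0444],[-0.27,-0.2163,0.0075,0,0,0.0444],[-0.27,-0.2163,0.0075,0,0,0.0444],[-0.27,-0.2163,0.0075,0,0,0.0444],[-0.27,-0.2163,0.0075,0,0,0.0444]]]}}

```text
clock: 33.73
tool_pos: [0.6115, 0.1569, 0.1389]
orientation: [-180.0, -0.0, -97.9]
force: [0.3, -0.1, -0.4]
opening: 0.0442
gripper_force: 30.0
```

{"fn": "send_rows", "kwargs": {"plan": [[[0,0,0,0,0,0],[0,0,0,0,0,0],[0,0,0,0,0,0]]]}}

```text
clock: 33.98
tool_pos: [0.608, 0.1522, 0.1404]
orientation: [180.0, -0.0, -98.0]
force: [0.4, -0.1, 0.6]
opening: 0.0442
gripper_force: 30.0
```

```bash
python3 - <<'E'
from p import *
plan([[(.6114,.154,.014,-98)]])
E
```

```text
now 33.9833 [0.608  0.1522 0.1404] [179.9573  -0.0225 -98.0494] op 0.04415684870560617 gf 29.999692350975238 F [ 0.4116 -0.0837  0.5753]
0 [-0.23 -0.31 12.64 -0.05]
```

Scaled: 12.5 cm is 0.1563, 11 cm is 0.1375.

{"fn": "send_rows", "kwargs": {"plan": [[[-0.0025,-0.0038,0.0375,0,0,0],[-0.0025,-0.0038,0.075,0,0,0],[-0.0025,-0.0038,0.1125,0,0,0],[-0.0025,-0.0038,0.1375,0,0,0],[-0.0025,-0.0038,0.1563,0,0,0],[-0.0025,-0.0038,0.1563,0,0,0],[-0.0025,-0.0038,0.1563,0,0,0],[-0.0025,-0.0038,0.1563,0,0,0]]]}}

```text
clock: 34.65
tool_pos: [0.6126, 0.1544, 0.0171]
orientation: [-179.9, 0.0, -98.0]
force: [-0.4, -0.4, -0.2]
opening: 0.0446
gripper_force: 30.0
```

{"fn": "send_rows", "kwargs": {"fingers": 0.65, "plan": [[[0,0,0,0,0,0],[0,0,0,0,0,0],[0,0,0,0,0,0],[0,0,0,0,0,0]]]}}

```text
clock: 34.98
tool_pos: [0.6125, 0.1548, 0.0164]
orientation: [-179.9, 0.0, -98.0]
force: [0.4, 0.4, 0.4]
opening: 0.0567
gripper_force: 0.0
```

Scaled: -18 cm is -0.225, -15 cm is -0.1875.

{"fn": "send_rows", "kwargs": {"plan": [[[0,0,-0.0375,0,0,0],[0,0,-0.075,0,0,0],[0,0,-0.1125,0,0,0],[0,0,-0.15,0,0,0],[0.0625,0.05,-0.1875,0,0,0],[0.1125,0.1,-0.225,0,0,0],[0.15,0.1375,-0.225,0,0,0],[0.1875,0.175,-0.225,0,0,0]]]}}

```text
clock: 35.65
tool_pos: [0.4909, 0.0548, 0.1904]
orientation: [-179.9, 0.1, -98.0]
force: [0.1, -0.5, 0.6]
opening: 0.0571
gripper_force: 0.0
```

Scaled: 8 cm is 0.1, -4 cm is -0.05.

{"fn": "send_rows", "kwargs": {"plan": [[[0.05,0.025,-0.025,0,0,0],[0.1,0.05,-0.05,0,0,0],[0.1,0.05,-0.05,0,0,0],[0.1,0.05,-0.05,0,0,0],[0.1,0.05,-0.05,0,0,0]]]}}

```text
clock: 36.07
tool_pos: [0.4407, -0.0185, 0.2297]
orientation: [-179.9, 0.1, -98.1]
force: [-0.4, 0.4, -1.1]
opening: 0.0571
gripper_force: 0.0
```

```bash
python3 - <<'E'
from p import *
cur();T=snap("top");S=snap("scene");pickle.dump((S,T),open("s3.pkl","wb"))
cv2.imwrite("pics/c1.png",T["img"][:,:,::-1]);cv2.imwrite("pics/c2.png",S["img"][:,:,::-1])
E
```

```text
now 36.0667 [ 0.4407 -0.0185  0.2297] [-179.8661    0.0915  -98.0906] op 0.057141406150480564 gf 0.0 F [-0.4482  0.3849 -1.1284]
```

View pics/c1.png

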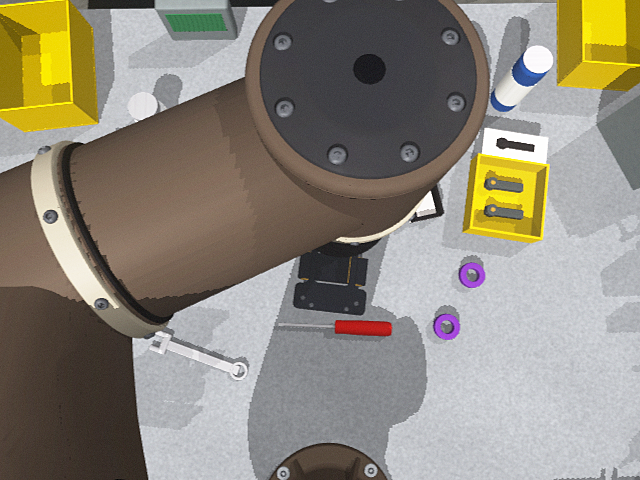

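View pics/c2.png

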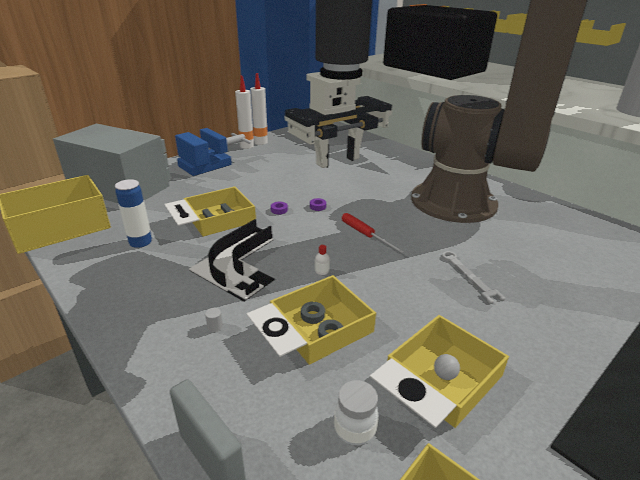

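The top view shows both levers lying in the lever bin at (504,184) and (504,211). The scene view shows both collars in the collar bin at (313,312) and (330,328), the ball in the ball bin at (447,368), and the oil upright at (322,262). Handing in.

```bash
python3 -c "
from plant import ctrl
print(ctrl.close_job())"
```

```text
the job is handed in; nothing more can be done
None
```

Job handed in at about 36 s: all five parts are in their matching bins with the oil bottle upright, and I pushed the ball round the bend into its seat before lifting it out, though the hand-in call returned no verdict.

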